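# Stack the lot of tins and set the tally wheel

## Task

Make up one sale lot: take the yellow block off the plywood board, stack all the tins flat in one square column on the board's blue outline (any order, either way up), and roll the counter's knurled thumbwheel until the number of tins in the column stands centred in its window. The yellow block finally goes back on top of the finished column, in the middle (you may set the wheel before or after that); leave the screwdriver, the toy wagon and the red can where they are.

Things in the scene. Friction and masses are not known exactly. Their poses are not given: they have to be found in the camera images.
- tin1: closed flat steel tin, 90 long (its x) x 60 wide (its y) x 30 mm high (its z), steel seam, small yellow sticker on top, 0.11 to 0.22 kg; origin: its very centre. Colour: red. 3 to 5 of the five like tins are there, flat on the table at the start; either broad face may end up on top.
- tin2: closed flat steel tin, 90 long (its x) x 60 wide (its y) x 30 mm high (its z), steel seam, small yellow sticker on top, 0.11 to 0.22 kg; origin: its very centre. Colour: green. 3 to 5 of the five like tins are there, flat on the table at the start; either broad face may end up on top.
- tin3: closed flat steel tin, 90 long (its x) x 60 wide (its y) x 30 mm high (its z), steel seam, small yellow sticker on top, 0.11 to 0.22 kg; origin: its very centre. Colour: blue. 3 to 5 of the five like tins are there, flat on the table at the start; either broad face may end up on top.
- tin4: closed flat steel tin, 90 long (its x) x 60 wide (its y) x 30 mm high (its z), steel seam, small yellow sticker on top, 0.11 to 0.22 kg; origin: its very centre. Colour: copper. 3 to 5 of the five like tins are there, flat on the table at the start; either broad face may end up on top.
- tin5: closed flat steel tin, 90 long (its x) x 60 wide (its y) x 30 mm high (its z), steel seam, small yellow sticker on top, 0.11 to 0.22 kg; origin: its very centre. Colour: grey. 3 to 5 of the five like tins are there, flat on the table at the start; either broad face may end up on top.
- marker: bright yellow plastic block, 40 x 40 x 30 mm high, 0.06 kg, standing on the middle of the board at the start; origin: centre of the underside
- board: fixed plywood board, 150 (x) x 120 (y) x 12 mm thick, with a thin painted blue outline for one tin in its middle, the outline's long side along the board's x; origin: centre of the underside, top face 12 mm above it
- counter: fixed grey tally counter; housing 130 (x) x 110 (y) x 72 mm high, origin at the centre of its underside. A thumbwheel rises from its top; beside it (24 mm gap) a cover from y = 6 to 50, x = -38 to 38 mm, 94 mm high, holds the window
- wheel_top (a point): top of the rim of the black knurled thumbwheel, at (0, -30, 100) mm in the counter's frame and with its axes; fixed, does not turn. The wheel is 90 mm in diameter, 24 mm wide (y), its level axle along y 45 mm below this point; it stands 28 mm clear of the housing
- window (a point): middle of the window, at (0, 28, 94) mm in the counter's frame: 24 mm long in x, between two red lines; under it a white drum on the wheel's axle carries black digits 0 to 9, 16 mm high, upright for one who looks from the counter's +x side
- wheel (a joint): turn of thumbwheel and drum, rad: digit k is centred at k x 0.6283. Grows as the wheel's top rolls to the counter's +x, falls to -x. Stops just beyond 0 and 9; starts between 6 and 9. No clicks, stays where left; about 1.4 N along the rim turns it; a fingertip pressed on the rim with some newtons carries it by friction
- screwdriver: screwdriver lying on the table; leave it alone
- wagon: green toy railway wagon, 104 x 38 x 45 mm high; leave it alone
- oilcan: red can, 52 mm in diameter, 110 mm high; leave it alone
Mind the look-alikes: they are no part of the job. What is meant by the tin3 is not turquoise, and is the smaller of those in its own colour.

How it is judged:
By the outcome, as a careful person would: the job done as asked, in the order asked, and still so for the second after the job is handed in, with the robot touching nothing.
Of tin1, tin2, tin3, tin4, tin5 only 3 to 5 are there at a start; the rules pass over those that are not, and their reading is None.
At some moment in a run one of tin1, tin2, tin3, tin4, tin5, marker may be knocked a few centimetres aside while the robot is not near it.
Once in a run the grip may slacken for a moment while it holds something.
It also fails if it takes over 210 s, if anything falls off the work surface, if the arm or the gripper's body presses on something with over 40 N, if the wrist force passes 120 N, or if a joint passes its speed limit or range.

## Robot

A 6-joint arm with a two-finger parallel gripper is mounted at the origin on the work surface. World frame = base frame: x ahead of the robot, y to its left, z up, the work surface at z = 0. Lengths are in m, angles in degrees, forces in N, time in s.
With the tool pointing down it reaches from about 0.25 to 0.725 m from the base axis. Payload 9.7 kg.
Tool frame: the origin (TCP) lies between the finger pads; the fingertips stand 19 mm ahead of it and the grasp point (between the pads) is the TCP; z points along the fingers, y is the line along which they close (so a half turn about z gives the same grasp; the last joint's range is limited). The gripper opens to 85 mm and grips with 20 to 120 N. Pads are 22 mm wide; open, the fingers measure 114 mm over their backs; the gripper's body (76 mm by 85 mm) begins 54 mm behind the grasp point. The pads swing forward as they close: fully open they stand 13 mm farther back than shut.
Start: joints at [-67.151, 4.979, 10.078, 95.1, 0, 90], TCP at [0.214, -0.507, 0.213] pointing down, gripper open.
Joint ranges: [-179.16, 179.16], [-48.56, 103.87], [-65.8, 70.77], [-126.05, 130.52], [-82.76, 87.17], [-180, 180]. Speed limits (degrees/s): [127.2, 127.2, 147.25, 180, 180, 180].

## Interface

Orientations are given as [roll, pitch, yaw] about the fixed x, y, z axes, in that order (R = Rz(yaw) Ry(pitch) Rx(roll)).
In Python, from workcell import telemetry, camera, calibration, workorder gives the robot as it stands.
- The arm moves only by the tool play_rows, never from a script. Its argument "increments" is a list of rows, each a list of 3 entries, a list of its own where there are three numbers: the shift along the tool's x, y, z in mm, then the turn, a rotation vector about the tool's x, y, z in degrees, then the closure, from 0 (fully open) to 1 (shut). In form: [[[x, y, z], [ax, ay, az], jaw], ...]. A call has 1 to 20 rows; each row is the pose to reach, as a shift and turn from the pose commanded when the call began, along the tool's axes at that moment; what a row does not reach only later rows make up. A row lasts 1/10 s, in which the tool goes at most 50 mm and 8.59 degrees, less where a joint would pass 70% of its speed; a pose out of reach is approached as far as the arm can. A call with a gripper value outside its range is refused whole. The fingers move at their own pace and stop on an object; "grip_force" is the grip in N (left out, the last holds). Time passes only in rows, so rows that repeat a pose let the fingers close. It gives the time, the measured TCP pose, the force, the opening and the grip force at its end, in the units of the state.
- telemetry.get_obs(): the state, without advancing time (a new reading comes with each control period).
- camera(name): name is "scene" or "top" or "wrist"; returns (picture, depth): 420x560x3 uint8, red, green, blue; 420x560 float32, m along the optical axis (not along the pixel's ray), 0 where there is no reading.
- calibration(name): a dict with "vertical_fov" (degrees; the focal length in pixels is half the picture's height over the tangent of half this angle, whatever the lens; pixels are square), "cx", "cy" (the principal point, pixels), "k1" (the pictures are not rectified: a ray, as slopes to the right and down, at radius r is drawn at 1 + k1 r^2 times it, then the intrinsics apply), "rvec" (rotation vector, rad) and "tvec" (3), from world to camera coordinates, as OpenCV has them; the wrist camera has in their place "hand_eye" (4x4, takes a point from camera to tool coordinates, whose origin is the TCP and whose axes are the flange's). Camera axes: x right, y down, z forward; pixel columns grow to the right and rows downward; lengths in m; the calibration is good to about 2 mm. A picture is of the moment at which its call begins: read the wrist's pose just before it. calibration takes no time and is no camera call.
- workorder.job_done(): hands the job in; it is judged then, once.
The state is a dict: "time": time; "q": joint angles; "qd": joint speeds; "joint_efforts": joint torques, N m; "ee_pos": TCP position; "tcp_rot": TCP orientation; "wrist_force": force on the tool from outside, world axes, zero at the start; "torque": the same for the moment, N m; "opening": finger opening in m; "grasp_force": force on a finger pad.
Only numpy, scipy, OpenCV 4.12 (cv2) and the standard library are available. Lean on these libraries where they do the work, as an engineer would, in place of code of your own. Each camera call takes 0.05 s, during which the arm holds its last target. There are 200 camera calls.

## Working session

There is one attempt and no reset: what is moved stays moved. The work goes in short steps, Python scripts to look and compute and a tool call to move; the robot and the scene stay as the last step left them, time stands still between calls to the robot, and variables do not carry over. Pictures are saved under pics/ and viewed, at most 14 in all, crops included, and the job is handed in when it is done.

Besides the shell and the picture viewer there is one more tool, called after "Emit:" by a JSON object that holds its "fn" and its "kwargs". play_rows: Moves the arm, as the interface text tells. Its arguments: {"type":"object","properties":{"increments":{"type":"array"},"grip_force":{"type":"number"}},"required":["increments"]}

```bash
ls; mkdir -p pics
cat > h.py <<'E'
import numpy as np, cv2
from workcell import telemetry, camera, calibration, workorder
from scipy.spatial.transform import Rotation as R
def cam(name):
    o=telemetry.get_obs(); c=calibration(name); im,d=camera(name)
    f=im.shape[0]/2/np.tan(np.radians(c["vertical_fov"]/2))
    if name=="wrist":
        T=np.eye(4); T[:3,:3]=R.from_euler("xyz",o["tcp_rot"],degrees=True).as_matrix(); T[:3,3]=o["ee_pos"]
        T=T@np.array(c["hand_eye"])
    else:
        W=np.eye(4); W[:3,:3]=R.from_rotvec(np.ravel(c["rvec"])).as_matrix(); W[:3,3]=np.ravel(c["tvec"]); T=np.linalg.inv(W)
    return im,d,(f,c["cx"],c["cy"],c["k1"],T)
def xyz(d,p):
    "world point per pixel"
    f,cx,cy,k1,T=p; v,u=np.mgrid[:d.shape[0],:d.shape[1]]
    a=(u-cx)/f; b=(v-cy)/f; x,y=a.copy(),b.copy()
    for _ in range(8):
        s=1+k1*(x*x+y*y); x,y=a/s,b/s
    P=np.dstack([x*d,y*d,d])@T[:3,:3].T+T[:3,3]; P[d<=0]=np.nan
    return P
def save(n,im): cv2.imwrite(f"pics/{n}.png",np.ascontiguousarray(im[:,:,::-1]))
E
python3 - <<'E'
from h import *
print(telemetry.get_obs())
for n in("scene","top"):
    im,d,p=cam(n); save(n+"0",im); np.savez(n+"0.npz",im=im,P=xyz(d,p)); print(n,p[:4],p[4].round(3))
E
```

```text
pics
{'time': 0.0, 'q': array([-6.71530477e+01,  5.01209882e+00,  1.00337225e+01,  9.50975109e+01,
        7.14451222e-04,  9.00015564e+01]), 'qd': array([-0.0167373 , -0.05254574, -0.07426262,  0.02293952,  0.02906315,
        0.09344942]), 'joint_efforts': array([ 1.94896602e-03, -5.20393324e+01,  4.64803183e+01,  1.64656638e-02,
        5.09144240e-05, -2.39189353e-05]), 'ee_pos': array([ 0.2134588 , -0.50662611,  0.21246693]), 'tcp_rot': array([-1.79924113e+02, -7.12389105e-04,  2.28453949e+01]), 'wrist_force': array([-0.47103167,  0.26035878, -0.0523787 ]), 'torque': array([-0.01943933, -0.00506383, -0.03139863]), 'grasp_force': 0.0, 'opening': 0.08555849621737889}
scene (np.float64(424.5527260205376), 280.10719270421095, 206.67460560087082, -0.0839176816712986) [[-0.468  0.497 -0.731  1.467]
 [ 0.884  0.277 -0.377  0.477]
 [ 0.015 -0.822 -0.569  0.756]
 [ 0.     0.     0.     1.   ]]
top (np.float64(384.01751664555917), 281.0401801243913, 209.2731933677962, -0.0613365638384046) [[-0.016 -0.99   0.143  0.483]
 [-1.     0.013 -0.019  0.042]
 [ 0.017 -0.143 -0.99   0.927]
 [ 0.     0.     0.     1.   ]]
```

View pics/top0.png

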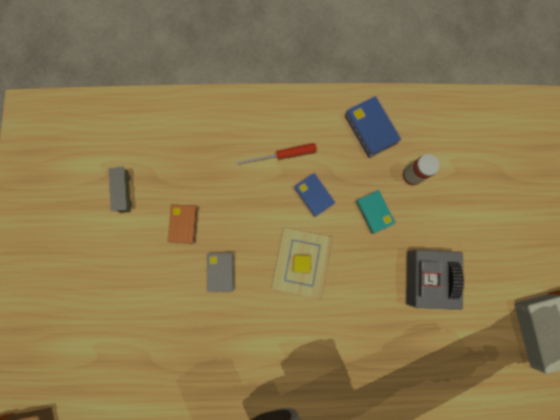

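View pics/scene0.png

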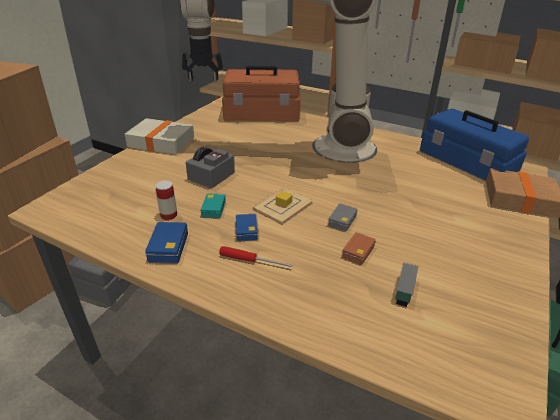

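Run:
```python
from h import *
t=np.load("top0.npz"); s=np.load("scene0.npz")
for n,(u,v) in dict(bigblue=(376,133),blue=(316,197),teal=(374,209),copper=(183,228),grey=(221,275),wagon=(119,185)).items():
    print(n,t["im"][v-2:v+3,u-2:u+3].reshape(-1,3).mean(0).round(),np.nanmedian(t["P"][v-2:v+3,u-2:u+3].reshape(-1,3),0).round(3))
for n,(u,v) in dict(bigblue=(165,243),blue=(245,228),teal=(213,207),copper=(358,250),grey=(342,217)).items():
    print(n,s["im"][v-2:v+3,u-2:u+3].reshape(-1,3).mean(0).round(),np.nanmedian(s["P"][v-2:v+3,u-2:u+3].reshape(-1,3),0).round(3))
a=cv2.resize(t["im"][90:310,90:470],None,fx=2,fy=2,interpolation=cv2.INTER_CUBIC); save("crop0",a)
# detect contours at z>0.02 top view
P=t["P"]; m=((P[...,2]>0.018)&(P[...,0]>.15)).astype(np.uint8)
n,l,st,c=cv2.connectedComponentsWithStats(m)
for i in range(1,n):
    if 100<st[i,4]<3000:
        q=P[l==i]; zt=np.percentile(q[:,2],80); q=q[abs(q[:,2]-zt)<.006]
        print(c[i].round(),st[i,4],"z",zt.round(4),cv2.minAreaRect((q[:,:2]*1000).astype(np.float32)))
```

```text
bigblue [ 55.  75. 110.] [ 0.795 -0.208  0.043]
blue [ 60.  82. 117.] [ 0.641 -0.059  0.029]
teal [ 44. 128. 114.] [ 0.61  -0.197  0.03 ]
copper [153.  95.  52.] [0.571 0.255 0.03 ]
grey [112. 109.  99.] [0.461 0.165 0.029]
wagon [105. 103.  92.] [0.674 0.405 0.044]
bigblue [ 79.  95. 108.] [ 0.846 -0.182  0.042]
blue [ 46.  78. 124.] [ 0.676 -0.041  0.03 ]
teal [ 43. 134. 124.] [ 0.633 -0.18   0.029]
copper [174. 129.  56.] [0.612 0.27  0.029]
grey [136. 124.  87.] [0.493 0.178 0.03 ]
[373. 126.] 1902 z 0.0437 ((817.7683715820312, -203.70713806152344), (127.2662353515625, 86.99455261230469), 27.087993621826172)
[296. 150.] 343 z 0.0254 ((757.9304809570312, -14.57803726196289), (24.233489990234375, 96.92449188232422), 12.94482707977295)
[422. 168.] 730 z 0.1103 ((698.7470703125, -303.7926940917969), (49.723045349121094, 46.24055099487305), 88.07462310791016)
[118. 189.] 814 z 0.0456 ((666.51318359375, 410.521240234375), (105.3793716430664, 37.567840576171875), 6.553168773651123)
[314. 194.] 940 z 0.0309 ((648.2182006835938, -56.102508544921875), (89.65380859375, 59.373069763183594), 
[... 199 characters left out ...]
3054199219), (61.27780532836914, 90.57447052001953), 86.50923156738281)
[220. 272.] 1040 z 0.0308 ((468.85504150390625, 168.4986572265625), (87.9288330078125, 60.20677947998047), 0.6660986542701721)
[301. 264.] 294 z 0.0428 ((484.3365173339844, -21.360671997070312), (39.37397384643555, 39.89561462402344), 84.65367889404297)
[543. 331.] 2543 z 0.0608 ((309.7054443359375, -592.0381469726562), (162.0669708251953, 86.72124481201172), 10.475285530090332)
[279. 414.] 421 z 0.1716 ((198.19454956054688, 30.49822425842285), (58.53559112548828, 7.25609016418457), 89.34617614746094)
[ 35. 415.] 177 z 0.057 ((153.7606658935547, 589.08349609375), (7.901553630828857, 50.16660690307617), 0.829876184463501)
```

View pics/crop0.png

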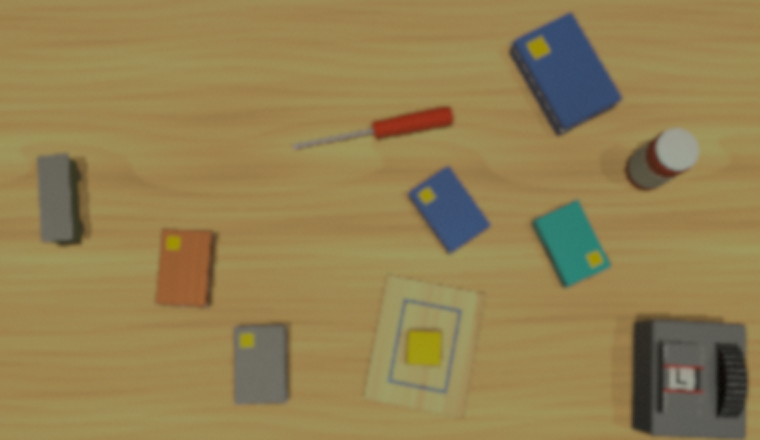

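Look-alikes for tin3: small blue at (314,195), big blue at (373,126) and turquoise at (376,212). I take the small blue one. The crop confirms this and also shows a copper tin at (182,224) and a grey tin at (220,272), so there are 3 tins and the target digit is 3. The grey-green thing at (119,190) is the wagon, and the window reads about 7.

```bash
cat >> h.py <<'E'
def objs(P,zmin=.018,lo=(.3,-.45),hi=(.9,.35)):
    "tops of free-standing things: centre mm, size, yaw of long side, z"
    m=((P[...,2]>zmin)&(P[...,0]>lo[0])&(P[...,0]<hi[0])&(P[...,1]>lo[1])&(P[...,1]<hi[1])).astype(np.uint8)
    n,l,st,c=cv2.connectedComponentsWithStats(m); r=[]
    for i in range(1,n):
        if 60<st[i,4]<6000:
            q=P[l==i]; zt=np.percentile(q[:,2],75); q=q[abs(q[:,2]-zt)<.005]
            (cx,cy),(w,h),a=cv2.minAreaRect((q[:,:2]*1000).astype(np.float32))
            if w<h: w,h,a=h,w,a-90
            a=(a+90)%180-90
            r.append((tuple(c[i].round().astype(int)),round(cx),round(cy),round(w),round(h),round(a,1),round(np.median(q[:,2])*1000,1)))
    return r
def outline(im,P):
    "blue outline on the board at z~12 mm"
    h=cv2.cvtColor(im,cv2.COLOR_RGB2HSV).astype(int)
    m=(abs(P[...,2]-.012)<.006)&(abs(P[...,0]-.484)<.07)&(abs(P[...,1]+.021)<.07)&(im[...,2].astype(int)>im[...,0]-8)
    n,l,st,c=cv2.connectedComponentsWithStats(cv2.dilate(m.astype(np.uint8),np.ones((3,3))))
    k=1+np.argmax(st[1:,4]); q=P[m&(l==k)]
    (cx,cy),(w,h),a=cv2.minAreaRect((q[:,:2]*1000).astype(np.float32))
    if w<h: w,h,a=h,w,a-90
    return cx,cy,w,h,a,np.median(q[:,2]),len(q)
E
python3 - <<'E'
from h import *
for n in("top0","scene0"):
    z=np.load(n+".npz"); print(n)
    for r in objs(z["P"]): print(r)
    try: print("outline",outline(z["im"],z["P"]))
    except Exception as e: print(e)
    P=z["P"]
    for lo,hi in((.068,.076),(.09,.105)):
        m=(P[...,2]>lo)&(P[...,2]<hi)&(abs(P[...,0]-.46)<.13)&(abs(P[...,1]+.31)<.13)
        print(lo,m.sum(),cv2.minAreaRect((P[m][:,:2]*1000).astype(np.float32)))
        if lo>.08:
            q=P[m]; print(q[:,2].max())
E
```

```text
top0
((np.int64(373), np.int64(126)), 818, -204, 127, 87, 27.1, np.float64(42.5))
((np.int64(296), np.int64(150)), 758, -15, 97, 24, -77.6, np.float64(23.8))
((np.int64(422), np.int64(168)), 699, -304, 50, 46, 88.1, np.float64(109.9))
((np.int64(314), np.int64(194)), 648, -56, 90, 59, 33.2, np.float64(29.6))
((np.int64(375), np.int64(212)), 606, -201, 90, 62, 23.6, np.float64(29.8))
((np.int64(182), np.int64(224)), 582, 259, 90, 61, -3.1, np.float64(29.3))
((np.int64(435), np.int64(279)), 444, -323, 94, 77, 86.2, np.float64(92.9))
((np.int64(220), np.int64(272)), 469, 168, 88, 60, 0.6, np.float64(29.5))
((np.int64(301), np.int64(264)), 484, -21, 40, 39, -5.0, np.float64(41.5))
outline (527.043701171875, -64.96870422363281, 2.46932315826416, 0.0, 174.098876953125, np.float64(0.010585134992919687), 2)
0.068 1491 ((444.43017578125, -326.5958251953125), (112.14595031738281, 130.90231323242188), 86.45684051513672)
0.09 863 ((444.1907653808594, -323.13629150390625), (94.96282196044922, 77.29872131347656), 86.21952819824219)
0.1027243607904843
scene0
((np.int64(210), np.int64(164)), 446, -3
[... 333 characters left out ...]
9.6))
((np.int64(246), np.int64(225)), 651, -51, 93, 60, 32.7, np.float64(29.8))
((np.int64(166), np.int64(240)), 820, -200, 131, 84, 26.8, np.float64(41.8))
((np.int64(358), np.int64(246)), 587, 263, 95, 61, -2.6, np.float64(29.5))
((np.int64(237), np.int64(252)), 764, -9, 101, 27, -79.2, np.float64(23.6))
outline (488.81317138671875, -20.713638305664062, 102.83401489257812, 72.05693054199219, -13.790458679199219, np.float64(0.011877785305710153), 41)
0.068 264 ((447.5934753417969, -322.34173583984375), (112.43030548095703, 129.90875244140625), 84.90764617919922)
0.09 223 ((446.4696044921875, -319.5368347167969), (98.81547546386719, 81.29544067382812), 87.90032196044922)
0.10201038688975816
```

Emit:
{"fn": "play_rows", "kwargs": {"increments": [[[40, -31, -4], [0, 0, 4], 0], [[80, -62, -8], [0, 0, 8], 0], [[120, -94, -12], [0, 0, 12], 0], [[160, -125, -16], [0, 0, 16], 0], [[200, -156, -18], [0, 0, 20], 0], [[240, -188, -20], [0, 0, 24], 0], [[280, -219, -24], [0, 0, 28], 0], [[320, -250, -28], [0, 0, 31], 0], [[360, -281, -32], [0, 0, 34], 0], [[400, -312, -36], [0, 0, 35], 0], [[425, -332, -37], [0, 0, 35], 0], [[439, -343, -37], [0, 0, 35], 0], [[439, -343, -37], [0, 0, 35], 0], [[439, -343, -37], [0, 0, 35], 0]]}}

```text
time: 1.5
ee_pos: [0.4779, -0.064, 0.2499]
tcp_rot: [-178.1, 0.1, -8.8]
wrist_force: [-0.6, -0.5, -0.7]
opening: 0.0854
grasp_force: 0.0
```

```bash
cat >> h.py <<'E'
def go(x,y,z,yaw):
    "increments (mm, deg) from here to a tool-down pose, yaw modulo 180"
    o=telemetry.get_obs(); M=R.from_euler("xyz",o["tcp_rot"],degrees=True).as_matrix()
    y0=o["tcp_rot"][2]; dy=(yaw-y0+90)%180-90
    T=R.from_euler("xyz",[180,0,y0+dy],degrees=True).as_matrix()
    print("go",(M.T@(np.array([x,y,z])-o["ee_pos"])*1000).round(1),np.degrees(R.from_matrix(M.T@T).as_rotvec()).round(1))
E
python3 - <<'E'
from h import *
o=telemetry.get_obs(); print(o["time"],o["ee_pos"],o["tcp_rot"],o["q"].round(1))
im,d,p=cam("wrist"); P=xyz(d,p); save("w1",im); np.savez("w1.npz",im=im,P=P)
print(p[4].round(3)); print(objs(P)); print(outline(im,P))
E
```

```text
1.5 [ 0.47786122 -0.06397044  0.24990541] [-1.78113844e+02  1.03321886e-01 -8.75687106e+00] [ -8.8  -3.2   5.9  99.2   1.9 179.9]
[[-0.153 -0.938 -0.31   0.557]
 [-0.988  0.134  0.08  -0.081]
 [-0.033  0.318 -0.947  0.409]
 [ 0.     0.     0.     1.   ]]
[((np.int64(251), np.int64(27)), 650, -54, 91, 61, 33.8, np.float64(29.0)), ((np.int64(387), np.int64(39)), 607, -199, 90, 60, 23.9, np.float64(28.9)), ((np.int64(15), np.int64(129)), 576, 241, 99, 42, -25.3, np.float64(28.8)), ((np.int64(243), np.int64(172)), 486, -19, 40, 40, -3.6, np.float64(40.6)), ((np.int64(103), np.int64(203)), 470, 171, 90, 60, 0.5, np.float64(28.6))]
(488.2744140625, -21.71710968017578, 100.9298324584961, 69.13731384277344, -12.021987915039062, np.float64(0.0110876326302429), 394)
```

View pics/w1.png

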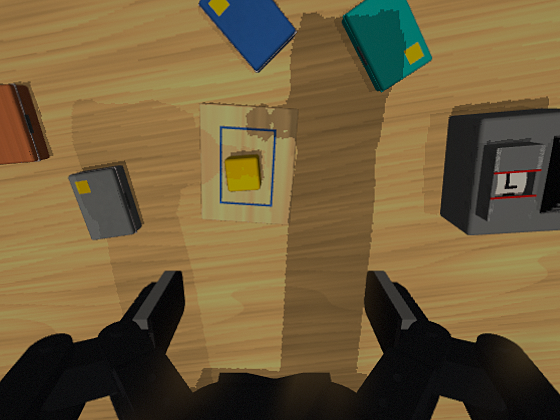

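Emit:
{"fn": "play_rows", "kwargs": {"increments": [[[0, -10, 0], [0, 0, -8], 0], [[0, -20, 0], [0, 0, -16], 0], [[1, -30, 0], [0, 0, -24], 0], [[1, -40, 0], [0, 0, -32], 0], [[1, -46, 0], [0, 0, -40], 0], [[1, -46, 0], [0, 0, -48], 0], [[1, -46, 0], [0, 0, -56], 0], [[1, -46, 0], [0, 0, -64], 0], [[1, -46, 0], [0, 0, -72], 0], [[1, -46, 0], [0, 0, -80], 0], [[1, -46, 0], [0, 0, -88], 0], [[1, -46, 0], [0, 0, -90], 0], [[1, -46, 0], [0, 0, -90], 0]]}}

```text
time: 2.85
ee_pos: [0.4857, -0.0191, 0.2519]
tcp_rot: [-180.0, -1.9, 81.2]
wrist_force: [-0.1, 0.6, 0.3]
opening: 0.0857
grasp_force: 0.0
```

Run:
```python
from h import *
print(telemetry.get_obs()["q"].round(1)); go(.486,-.019,.10,176.4)
```

```text
[-3.4 -2.9  6.4 99.2  1.9 95.4]
go [ -4.9   0.4 151.9] [-1.4 -1.5 84.8]
```

```bash
cat >> h.py <<'E'
def go(x,y,z,yaw):
    "increments (mm, deg) from here to a tool-down pose; yaw of the two equal ones with small |q6|"
    o=telemetry.get_obs(); M=R.from_euler("xyz",o["tcp_rot"],degrees=True).as_matrix()
    q6=(np.degrees(np.arctan2(y,x))-yaw+90)%180-90
    T=R.from_euler("xyz",[180,0,np.degrees(np.arctan2(y,x))+180-q6],degrees=True).as_matrix()
    print("go",(M.T@(np.array([x,y,z])-o["ee_pos"])*1000).round(1),np.degrees(R.from_matrix(M.T@T).as_rotvec()).round(1),"q6",q6.round(1))
E
python3 - <<'E'
from h import *
go(.486,-.019,.10,176.4)
E
```

```text
go [ -4.9   0.4 151.9] [  1.5  -1.5 -95.2] q6 1.4
```

Emit:
{"fn": "play_rows", "kwargs": {"increments": [[[0, 0, 0], [0.1, -0.1, -8], 0], [[0, 0, 20], [0.3, -0.3, -16], 0], [[-1, 0, 40], [0.4, -0.4, -24], 0], [[-2, 0, 60], [0.5, -0.5, -32], 0], [[-3, 0, 80], [0.6, -0.6, -40], 0], [[-3, 0, 90], [0.8, -0.8, -48], 0], [[-4, 0, 100], [0.9, -0.9, -56], 0], [[-4, 0, 110], [1.0, -1.0, -64], 0], [[-4, 0, 120], [1.1, -1.1, -72], 0], [[-5, 0, 130], [1.3, -1.3, -80], 0], [[-5, 0, 140], [1.4, -1.4, -88], 0], [[-5, 0, 152], [1.5, -1.5, -95.2], 0], [[-5, 0, 152], [1.5, -1.5, -95.2], 0], [[-5, 0, 152], [1.5, -1.5, -95.2], 0]]}}

```text
time: 4.25
ee_pos: [0.4858, -0.0185, 0.1]
tcp_rot: [180.0, 0.0, 176.2]
wrist_force: [-0.1, -0.3, 0.0]
opening: 0.0854
grasp_force: 0.0
```

Run:
```python
from h import *
im,d,p=cam("wrist"); P=xyz(d,p); save("w2",im); o=telemetry.get_obs(); print(o["q"].round(1),o["ee_pos"],o["tcp_rot"])
print(objs(P,lo=(.3,-.1),hi=(.6,.1))); print(outline(im,P))
go(.486,-.019,.035,176.4)
```

```text
[ -2.2  -4.5 -11.9  82.5   0.    1.6] [ 0.48608466 -0.01842583  0.10031942] [1.79981933e+02 6.55219211e-02 1.76239787e+02]
[((np.int64(274), np.int64(215)), 485, -18, 40, 40, 85.6, np.float64(40.7)), ((np.int64(242), np.int64(333)), 598, -55, 8, 3, 89.7, np.float64(25.8))]
(488.50048828125, -21.432575225830078, 100.75018310546875, 70.22919464111328, -12.271270751953125, np.float64(0.011261625785214419), 1037)
go [ 0.1 -0.6 65.3] [ 0.   0.1 -0.2] q6 1.4
```

View pics/w2.png

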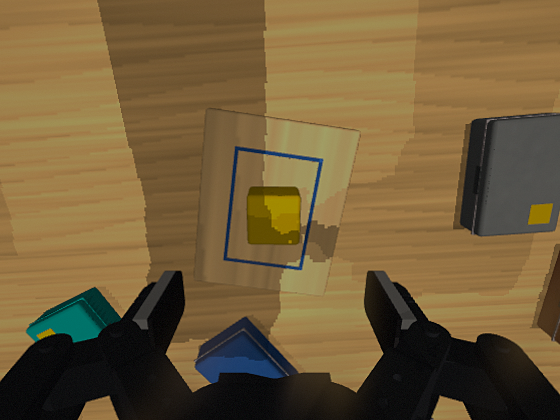

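Emit:
{"fn": "play_rows", "kwargs": {"grip_force": 30, "increments": [[[0, 0, 25], [0, 0, 0], 0], [[0, 0, 50], [0, 0, 0], 0], [[0, 0, 65], [0, 0, 0], 0], [[0, 0, 65], [0, 0, 0], 0], [[0, 0, 65], [0, 0, 0], 1], [[0, 0, 65], [0, 0, 0], 1], [[0, 0, 65], [0, 0, 0], 1], [[0, 0, 65], [0, 0, 0], 1], [[0, 0, 65], [0, 0, 0], 1], [[0, 0, 65], [0, 0, 0], 1], [[0, 0, 65], [0, 0, 0], 1], [[0, 0, 65], [0, 0, 0], 1], [[0, 0, 50], [0, 0, 0], 1], [[0, 0, 30], [0, 0, 0], 1], [[0, 0, 5], [0, 0, 0], 1], [[0, 0, 5], [0, 0, 0], 1]]}}

```text
time: 5.9
ee_pos: [0.4879, -0.0182, 0.0991]
tcp_rot: [180.0, 0.4, 176.5]
wrist_force: [-0.1, 0.4, 0.4]
opening: -0.0005
grasp_force: 0.0
```

Run:
```python
from h import *
go(.36,.08,.095,176.4);go(.36,.08,.025,176.4)
```

```text
go [133.6  90.2   3.3] [0.  0.4 0.1] q6 16.1
go [134.1  90.2  73.3] [0.  0.4 0.1] q6 16.1
```

Run:
```python
from h import *
im,d,p=cam("wrist"); P=xyz(d,p); save("w3",im)
print(objs(P,lo=(.3,-.15),hi=(.6,.15)))
im,d,p=cam("top"); print(objs(xyz(d,p)))
```

```text
[((np.int64(489), np.int64(173)), 470, 145, 89, 10, -0.0, np.float64(28.4)), ((np.int64(273), np.int64(213)), 485, -18, 40, 40, 86.4, np.float64(40.7))]
[((np.int64(372), np.int64(126)), 818, -204, 128, 86, 26.7, np.float64(42.5)), ((np.int64(296), np.int64(150)), 759, -14, 97, 24, -79.4, np.float64(23.5)), ((np.int64(422), np.int64(169)), 699, -303, 49, 47, -45.7, np.float64(110.0)), ((np.int64(182), np.int64(224)), 582, 259, 90, 61, -3.6, np.float64(29.4)), ((np.int64(435), np.int64(279)), 444, -322, 94, 77, 85.2, np.float64(92.9)), ((np.int64(220), np.int64(272)), 469, 168, 88, 60, 0.2, np.float64(29.4))]
```

View pics/w3.png

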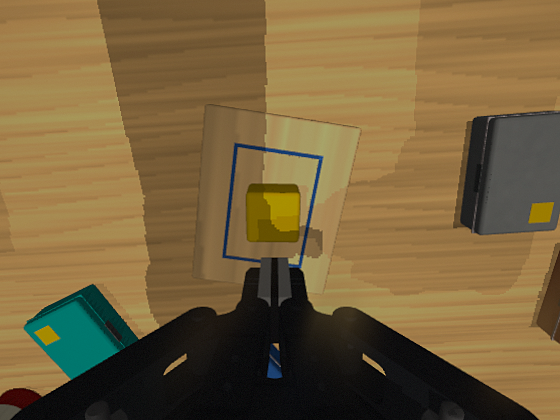

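Emit:
{"fn": "play_rows", "kwargs": {"increments": [[[0, 0, 0], [0, 0, 0], 0.3], [[0, 0, 0], [0, 0, 0], 0.3], [[0, 0, 0], [0, 0, 0], 0.3], [[0, 0, 0], [0, 0, 0], 0.3], [[0, 0, 0], [0, 0, 0], 0.3], [[0, 0, 0], [0, 0, 0], 0.3], [[0, 0, 0], [0, 0, 0], 0.3], [[0, 0, 0], [0, 0, 0], 0.3], [[0, 0, 0], [0, 0, 0], 0.3], [[0, 0, 0], [0, 0, 0], 0.3]]}}

```text
time: 7.0
ee_pos: [0.4861, -0.0181, 0.0947]
tcp_rot: [180.0, 0.0, 176.5]
wrist_force: [0.2, 0.6, 0.6]
opening: 0.06
grasp_force: 0.0
```

Run:
```python
from h import *
print(telemetry.get_obs()); go(.485,-.018,.035,176.4)
```

```text
{'time': 7.0, 'q': array([-2.14362927e+00, -4.45384066e+00, -1.24889485e+01,  8.19311825e+01,
        1.93383360e-02,  1.34900965e+00]), 'qd': array([-0.08707123, -0.08457537,  0.02702934, -0.01605575, -0.05892511,
        0.07616845]), 'joint_efforts': array([ 1.82927984e-04, -4.20322931e+01,  4.69617033e+01, -5.62073838e-03,
        8.02796694e-04, -1.18172036e-05]), 'ee_pos': array([ 0.48605621, -0.01809113,  0.09465929]), 'tcp_rot': array([1.79979873e+02, 3.32449850e-02, 1.76507361e+02]), 'wrist_force': array([0.15497139, 0.57376316, 0.57355503]), 'torque': array([-0.04186919, -0.01452705,  0.00243768]), 'grasp_force': 0.0, 'opening': 0.060040555659827126}
go [ 1.1  0.  59.7] [0.  0.  0.1] q6 1.5
```

Emit:
{"fn": "play_rows", "kwargs": {"increments": [[[1, 0, 25], [0, 0, 0], 0.3], [[1, 0, 45], [0, 0, 0], 0.3], [[1, 0, 60], [0, 0, 0], 0.3], [[1, 0, 60], [0, 0, 0], 0.3], [[1, 0, 60], [0, 0, 0], 0.3], [[1, 0, 60], [0, 0, 0], 1], [[1, 0, 60], [0, 0, 0], 1], [[1, 0, 60], [0, 0, 0], 1], [[1, 0, 60], [0, 0, 0], 1], [[1, 0, 60], [0, 0, 0], 1], [[1, 0, 60], [0, 0, 0], 1], [[1, 0, 60], [0, 0, 0], 1], [[1, 0, 60], [0, 0, 0], 1]]}}

```text
time: 8.3
ee_pos: [0.4851, -0.018, 0.0346]
tcp_rot: [180.0, 0.0, 176.5]
wrist_force: [0.4, -0.1, -0.1]
opening: -0.0
grasp_force: 0.0
```

Run:
```python
from h import *
im,d,p=cam("wrist"); P=xyz(d,p)
print(objs(P,lo=(.3,-.15),hi=(.6,.15)))
im2,d2,p2=cam("scene"); print(objs(xyz(d2,p2),lo=(.3,-.15),hi=(.6,.15)))
a=cv2.resize(im2[130:260,190:380],(570,390)); b=cv2.resize(im,(520,390))[:, 145:375]; save("w4",np.hstack([a,b]))
```

```text
[((np.int64(549), np.int64(232)), 477, 144, 75, 9, 3.5, np.float64(26.5))]
[]
```

View pics/w4.png

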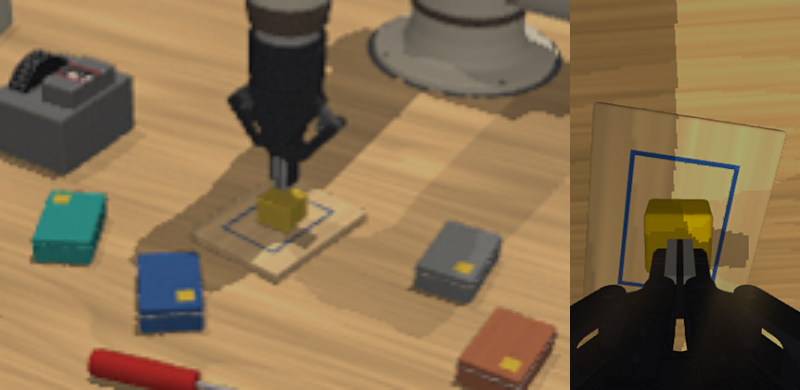

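Run:
```python
from h import *
for n in("wrist","scene"):
    im,d,p=cam(n); P=xyz(d,p); h=cv2.cvtColor(im,cv2.COLOR_RGB2HSV)
    near=(abs(P[...,0]-.485)<.09)&(abs(P[...,1]+.02)<.07)
    y=near&(h[...,0]>22)&(h[...,0]<32)&(h[...,1]>225)
    q=P[y]; print(n,"yellow",y.sum(),np.percentile(q,[2,50,98],axis=0).round(4).tolist())
    t=q[q[:,2]>.038]; print(len(t), (np.percentile(t,[2,98],axis=0)).round(4).tolist() if len(t) else "")
    k=near&(P[...,2]>.016)&(P[...,2]<.08)&(im.max(-1)<190)&(h[...,1]<90); q=P[k]
    for lo in(.016,.025,.035,.045,.055,.07):
        s=q[(q[:,2]>lo)&(q[:,2]<lo+.01)]
        if len(s): print(lo,len(s),np.median(s,0).round(3),s[:,0].min().round(3),s[:,0].max().round(3))
```

```text
wrist yellow 3600 [[0.4643, -0.0373, 0.018], [0.4714, -0.0185, 0.0404], [0.4941, 0.0006, 0.042]]
2678 [[0.4651, -0.0375, 0.0386], [0.4955, 0.0006, 0.0421]]
0.055 297 [ 0.474 -0.016  0.061] 0.472 0.478
0.07 612 [ 0.474 -0.015  0.075] 0.472 0.479Traceback (most recent call last):
  File "<stdin>", line 6, in <module>
    return _quantile_unchecked(
        a, q, axis, out, overwrite_input, method, keepdims, weights)
    return _ureduce(a,
                    func=_quantile_ureduce_func,
    ...<5 lines>...
                    overwrite_input=overwrite_input,
                    method=method)
    r = func(a, **kwargs)
    result = _quantile(arr,
                       quantiles=q,
    ...<2 lines>...
                       out=out,
                       weights=wgt)
    slices_having_nans = np.isnan(arr[-1, ...])
                                  ~~~^^^^^^^^^
IndexError: index -1 is out of bounds for axis 0 with size 0
```

Run:
```python
from h import *
im,d,p=cam("wrist"); P=xyz(d,p)
print(telemetry.get_obs()["ee_pos"],p[4][:3,3])
for v in range(215,330,8): print(v,im[v,268],d[v,268].round(3),P[v,268].round(4), P[v,280].round(4))
```

```text
[ 0.48510211 -0.01800363  0.03466338] [ 0.4025755  -0.01252695  0.19418248]
215 [81 64  0] 0.19 [ 0.4657 -0.02    0.0154] [ 0.4657 -0.0128  0.0166]
223 [81 66  1] 0.175 [ 0.4649 -0.0196  0.031 ] [ 0.4658 -0.013   0.0296]
231 [112  89   0] 0.168 [ 0.4664 -0.0196  0.0388] [ 0.4659 -0.0132  0.0411]
239 [125 100   0] 0.167 [ 0.4702 -0.0198  0.0407] [ 0.4705 -0.0135  0.0408]
247 [117  94   0] 0.168 [ 0.4747 -0.0201  0.0411] [ 0.4748 -0.0137  0.0416]
255 [106  85   0] 0.17 [ 0.4797 -0.0205  0.0405] [ 0.4799 -0.014   0.0409]
263 [63 60 56] 0.149 [ 0.4737 -0.0197  0.0607] [ 0.4738 -0.014   0.0613]
271 [64 61 58] 0.141 [ 0.4732 -0.0195  0.0692] [ 0.4732 -0.0142  0.0699]
279 [62 60 56] 0.134 [ 0.4726 -0.0193  0.0769] [ 0.473  -0.0143  0.0768]
287 [61 59 55] 0.129 [ 0.4733 -0.0193  0.082 ] [ 0.4736 -0.0144  0.0821]
295 [59 59 55] 0.124 [ 0.4734 -0.0192  0.0876] [ 0.4735 -0.0145  0.0879]
303 [64 62 59] 0.116 [ 0.4718 -0.019   0.0951] [ 0.4765 -0.0147  0.0888]
311 [14 13 13] 0.112 [ 0.4724 -0.0189  0.0991] [ 0.4739 -0.0147  0.0974]
319 [12 12 13] 0.111 [ 0.4744 -0.019   0.1009] [ 0.4771 -0.0149  0.0977]
327 [13 14 15] 0.114 [ 0.479  -0.0194  0.0993] [ 0.4798 -0.0151  0.0987]
```

The wrist depth shows the shut fingertips at z≈0.055 with the TCP reading 0.035, about 40 mm higher than the text says. I'll correct for that and watch the force on the way down.

Emit:
{"fn": "play_rows", "kwargs": {"increments": [[[0, 0, 0], [0, 0, 0], 0.2], [[0, 0, 0], [0, 0, 0], 0.2], [[0, 0, 0], [0, 0, 0], 0.2], [[0, 0, 0], [0, 0, 0], 0.2], [[0, 0, 0], [0, 0, 0], 0.2], [[0, 0, 0], [0, 0, 0], 0.2], [[0, 0, 0], [0, 0, 0], 0.2], [[0, 0, 0], [0, 0, 0], 0.2], [[0, 0, 8], [0, 0, 0], 0.2], [[0, 0, 16], [0, 0, 0], 0.2], [[0, 0, 22], [0, 0, 0], 0.2], [[0, 0, 28], [0, 0, 0], 0.2], [[0, 0, 28], [0, 0, 0], 0.2], [[0, 0, 28], [0, 0, 0], 0.2]]}}

```text
time: 9.95
ee_pos: [0.485, -0.018, 0.0065]
tcp_rot: [180.0, 0.0, 176.5]
wrist_force: [0.4, 0.3, -0.6]
opening: 0.0683
grasp_force: 0.0
```

Run:
```python
from h import *
im,d,p=cam("wrist"); P=xyz(d,p); save("w5",im); print(telemetry.get_obs()["ee_pos"])
near=(abs(P[...,0]-.485)<.06)&(abs(P[...,1]+.02)<.1)
k=near&(P[...,2]>.02)&(P[...,2]<.12)&((im.max(-1).astype(int)-im.min(-1))<25)
q=P[k]
for side in(-1,1):
    s=q[(q[:,1]+.018)*side>0]; i=np.argsort(s[:,2])[:60]; print(len(s),s[i].mean(0).round(4),s[i[0]].round(4))
```

```text
[ 0.48524148 -0.0180072   0.00681834]
19830 [ 0.4824 -0.0516  0.0331] [ 0.4864 -0.0522  0.0309]
19617 [0.4764 0.0222 0.0377] [0.476  0.0218 0.035 ]
```

Emit:
{"fn": "play_rows", "kwargs": {"increments": [[[0, 0, 6], [0, 0, 0], 0.2], [[0, 0, 12], [0, 0, 0], 0.2], [[0, 0, 12], [0, 0, 0], 0.2], [[0, 0, 12], [0, 0, 0], 0.8], [[0, 0, 12], [0, 0, 0], 0.8], [[0, 0, 12], [0, 0, 0], 0.8], [[0, 0, 12], [0, 0, 0], 0.8], [[0, 0, 12], [0, 0, 0], 0.8], [[0, 0, 12], [0, 0, 0], 0.8], [[0, 0, 12], [0, 0, 0], 0.8], [[0, 0, 12], [0, 0, 0], 0.8]]}}

```text
time: 11.1
ee_pos: [0.4853, -0.018, -0.0051]
tcp_rot: [180.0, 0.1, 176.5]
wrist_force: [0.4, 0.1, 3.3]
opening: 0.04
grasp_force: 31.7
```

Emit:
{"fn": "play_rows", "kwargs": {"increments": [[[0, 0, -20], [0, 0, 0], 0.8], [[0, 0, -50], [0, 0, 0], 0.8], [[20, 12, -60], [0, 0, 0], 0.8], [[50, 33, -60], [0, 0, 0], 0.8], [[85, 57, -60], [0, 0, 0], 0.8], [[118, 80, -60], [0, 0, 0], 0.8], [[132, 89, -60], [0, 0, 0], 0.8], [[132, 89, -60], [0, 0, 0], 0.8], [[132, 89, -60], [0, 0, 0], 0.8], [[132, 89, -30], [0, 0, 0], 0.8], [[132, 89, -10], [0, 0, 0], 0.8], [[132, 89, 5], [0, 0, 0], 0.8], [[132, 89, 11], [0, 0, 0], 0.8], [[132, 89, 11], [0, 0, 0], 0.8], [[132, 89, 11], [0, 0, 0], 0.8]]}}

```text
time: 12.6
ee_pos: [0.3594, 0.0785, -0.0162]
tcp_rot: [180.0, 0.0, 176.5]
wrist_force: [0.5, -0.3, -1.1]
opening: 0.0395
grasp_force: 35.7
```

Emit:
{"fn": "play_rows", "kwargs": {"increments": [[[0, 0, 0], [0, 0, 0], 0.2], [[0, 0, 0], [0, 0, 0], 0.2], [[0, 0, 0], [0, 0, 0], 0.2], [[0, 0, 0], [0, 0, 0], 0.2], [[0, 0, 0], [0, 0, 0], 0.2], [[0, 0, -30], [0, 0, 0], 0.1], [[0, 0, -70], [0, 0, 0], 0.05], [[0, 0, -110], [0, 0, 0], 0.05], [[0, 0, -140], [0, 0, 0], 0.05], [[0, 0, -140], [0, 0, 0], 0.05], [[0, 0, -140], [0, 0, 0], 0.05]]}}

```text
time: 13.7
ee_pos: [0.359, 0.0789, 0.1238]
tcp_rot: [180.0, 0.1, 176.5]
wrist_force: [0.6, -0.5, -0.6]
opening: 0.0809
grasp_force: 0.0
```

```bash
cat >> h.py <<'E'
def now(**k):
    im,d,p=cam("wrist"); P=xyz(d,p)
    for r in objs(P,**k): print(*r[1:],"px",r[0][0],r[0][1])
    return im,P
E
python3 - <<'E'
from h import *
im,P=now(); print(outline(im,P)); go(.470,.171,.08,.5)
E
```

```text
359 79 40 40 87.0 28.7 px 274 204
(491.8858947753906, -5.686832427978516, 101.24298095703125, 39.77151107788086, -13.6441650390625, np.float64(0.01151008469913134), 337)
go [-105.7   98.8   42.9] [ 0. -0. -4.] q6 19.5
```

Emit:
{"fn": "play_rows", "kwargs": {"increments": [[[-35, 33, 0], [0, 0, -1], 0.05], [[-70, 66, 15], [0, 0, -3], 0.05], [[-106, 99, 43], [0, 0, -4], 0.05], [[-106, 99, 43], [0, 0, -4], 0.05], [[-106, 99, 43], [0, 0, -4], 0.05], [[-106, 99, 43], [0, 0, -4], 0.05]]}}

```text
time: 14.35
ee_pos: [0.4696, 0.1706, 0.0803]
tcp_rot: [-180.0, -0.0, -179.5]
wrist_force: [-0.1, -1.4, 0.7]
opening: 0.081
grasp_force: 0.0
```

Run:
```python
from h import *
now(); go(.470,.171,-.018,.5)
```

```text
359 80 40 40 -3.2 28.7 px 127 53
go [-0.   0.4 99.1] [ 0.  0. -0.] q6 19.5
```

```bash
sed -i 's/def objs(P,zmin=.018,/def objs(P,zmin=.018,zmax=9,/; s/m=((P\[...,2\]>zmin)&(P/m=((P[...,2]>zmin)\&(P[...,2]<zmax)\&(P/' h.py
sed -i 's/st\[i,4\]<6000/st[i,4]<40000/' h.py
python3 - <<'E'
from h import *
now(zmax=.05)
E
```

```text
359 79 41 40 86.8 28.7 px 127 53
469 172 90 60 0.8 28.8 px 275 217
580 244 86 25 -3.8 29.0 px 355 348
543 289 13 7 42.0 28.3 px 420 308
608 -59 26 12 -42.3 28.6 px 8 368
```

Emit:
{"fn": "play_rows", "kwargs": {"grip_force": 45, "increments": [[[0, 1, 30], [0, 0, 0], 0.05], [[0, 1, 60], [0, 0, 0], 0.05], [[0, 1, 85], [0, 0, 0], 0.05], [[0, 1, 98], [0, 0, 0], 0.05], [[0, 1, 98], [0, 0, 0], 0.05], [[0, 1, 98], [0, 0, 0], 0.05], [[0, 1, 98], [0, 0, 0], 0.6], [[0, 1, 98], [0, 0, 0], 0.6], [[0, 1, 98], [0, 0, 0], 0.6], [[0, 1, 98], [0, 0, 0], 0.6], [[0, 1, 98], [0, 0, 0], 0.6], [[0, 1, 98], [0, 0, 0], 0.6], [[0, 1, 98], [0, 0, 0], 0.6]]}}

```text
time: 15.75
ee_pos: [0.4716, 0.1725, -0.0156]
tcp_rot: [179.9, 0.2, -179.5]
wrist_force: [-0.5, -1.4, 4.9]
opening: 0.0592
grasp_force: 49.3
```

Run:
```python
from h import *
go(.4884,-.0216,.07,-12.1)
```

```text
go [ -15.3 -194.2  -85.7] [ 0.1  0.2 12.6] q6 9.6
```

Emit:
{"fn": "play_rows", "kwargs": {"increments": [[[0, 0, -20], [0, 0, 0], 0.6], [[0, 0, -50], [0, 0, 0], 0.6], [[0, 0, -85], [0, 0, 0], 0.6], [[-3, -30, -88], [0, 0, 2], 0.6], [[-5, -60, -88], [0, 0, 4], 0.6], [[-8, -90, -88], [0, 0, 6], 0.6], [[-11, -120, -88], [0, 0, 8], 0.6], [[-14, -150, -88], [0, 0, 10], 0.6], [[-16, -180, -88], [0, 0, 12], 0.6], [[-18, -193, -88], [0, 0, 12.6], 0.6], [[-18, -193, -88], [0, 0, 12.6], 0.6], [[-18, -193, -88], [0, 0, 12.6], 0.6], [[-18, -193, -88], [0, 0, 12.6], 0.6]]}}

```text
time: 17.05
ee_pos: [0.4903, -0.0197, 0.0708]
tcp_rot: [180.0, 0.0, 168.0]
wrist_force: [-0.4, 0.0, -1.2]
opening: 0.0591
grasp_force: 49.2
```

Run:
```python
from h import *
im,P=now(zmax=.05); print("held");
for r in objs(P,zmin=.1,zmax=.125): print(r)
save("w6",im); print(outline(im,P)); o=telemetry.get_obs(); print(o["opening"],o["grasp_force"])
go(.4884,-.0216,.0,-12.1)
```

```text
377 77 40 11 77.8 28.4 px 395 10
573 -232 26 2 -65.1 26.5 px 41 369
629 -170 36 28 -45.9 28.9 px 137 405
held
((np.int64(274), np.int64(281)), 487, -19, 90, 87, -11.8, np.float64(115.2))
(450.88702392578125, -13.502971649169922, 70.17729949951172, 23.10696792602539, 77.89718627929688, np.float64(0.011214270249948699), 614)
0.05884897570860661 49.16829586029053
go [ 1.5 -2.3 70.7] [0.  0.  0.1] q6 9.6
```

View pics/w6.png

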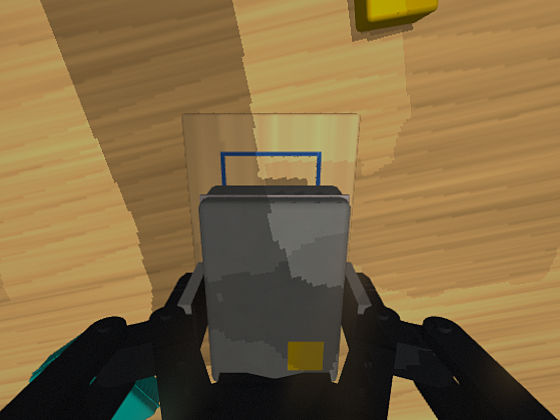

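Emit:
{"fn": "play_rows", "kwargs": {"increments": [[[-2, -2, 20], [0, 0, 0], 0.6], [[-2, -2, 40], [0, 0, 0], 0.6], [[-2, -2, 58], [0, 0, 0], 0.6], [[-2, -2, 68], [0, 0, 0], 0.6], [[-2, -2, 73], [0, 0, 0], 0.6], [[-2, -2, 73], [0, 0, 0], 0.6], [[-2, -2, 73], [0, 0, 0], 0.6], [[-2, -2, 73], [0, 0, 0], 0.05], [[-2, -2, 73], [0, 0, 0], 0.05], [[-2, -2, 73], [0, 0, 0], 0.05], [[-2, -2, 73], [0, 0, 0], 0.05], [[-2, -2, 73], [0, 0, 0], 0.05], [[-2, -2, 40], [0, 0, 0], 0.05], [[-2, -2, 0], [0, 0, 0], 0.05], [[-2, -2, -30], [0, 0, 0], 0.05], [[-2, -2, -30], [0, 0, 0], 0.05], [[-2, -2, -30], [0, 0, 0], 0.05]]}}

```text
time: 18.8
ee_pos: [0.4922, -0.023, 0.101]
tcp_rot: [180.0, 0.1, 167.9]
wrist_force: [-0.4, 0.1, -1.4]
opening: 0.0807
grasp_force: 0.0
```

Run:
```python
from h import *
im,P=now(zmin=.018,zmax=.06); print(telemetry.get_obs()["ee_pos"])
im,d,p=cam("top"); P=xyz(d,p); print([r for r in objs(P,zmax=.06) if r[3]<95])
go(.650,-.054,.10,33.3)
```

```text
374 77 41 17 76.9 28.5 px 384 13
490 -22 89 60 -12.0 40.8 px 275 210
565 -200 29 14 -66.5 28.5 px 98 326
643 -58 75 61 33.6 29.0 px 269 356
645 -211 23 11 -2.5 29.1 px 116 398
[ 0.49157952 -0.02302159  0.10001514]
[((np.int64(410), np.int64(176)), 689, -290, 49, 19, 32.6, np.float64(49.7)), ((np.int64(314), np.int64(192)), 649, -56, 88, 59, 33.1, np.float64(29.7)), ((np.int64(371), np.int64(200)), 628, -191, 61, 39, -66.5, np.float64(29.8)), ((np.int64(182), np.int64(224)), 582, 259, 90, 61, -3.8, np.float64(29.4)), ((np.int64(260), np.int64(319)), 360, 76, 41, 39, 88.4, np.float64(29.2))]
go [-161.8    3.    -0.7] [  0.   -0.1 -45.4] q6 -38.0
```

Emit:
{"fn": "play_rows", "kwargs": {"increments": [[[-25, 0, 0], [0, 0, -7], 0.05], [[-55, 1, 0], [0, 0, -15], 0.05], [[-90, 2, 0], [0, 0, -23], 0.05], [[-125, 3, 0], [0, 0, -31], 0.05], [[-150, 3, 0], [0, 0, -39], 0.05], [[-162, 3, 0], [0, 0, -45.4], 0.05], [[-162, 3, 10], [0, 0, -45.4], 0.05], [[-162, 3, 20], [0, 0, -45.4], 0.05], [[-162, 3, 20], [0, 0, -45.4], 0.05]]}}

```text
time: 19.8
ee_pos: [0.6488, -0.0537, 0.0778]
tcp_rot: [179.8, -0.2, -146.8]
wrist_force: [0.5, -0.4, 0.7]
opening: 0.0813
grasp_force: 0.0
```

Run:
```python
from h import *
now(zmax=.05); go(.650,-.054,-.015,33.3); print(telemetry.get_obs()["q"])
```

```text
614 -196 74 61 24.1 28.8 px 110 60
492 -23 88 60 -12.4 40.8 px 461 55
649 -53 90 60 33.6 28.8 px 272 220
805 -174 129 29 19.7 41.5 px 24 292
759 -13 100 21 -78.4 23.2 px 240 348
go [-0.6 -0.8 94.2] [ 0.1 -0.1 -0.1] q6 -38.0
[-4.74407137e+00  1.85094183e+01  1.10251343e+01  8.26396247e+01
  2.28684701e-02 -3.79440760e+01]
```

Emit:
{"fn": "play_rows", "kwargs": {"increments": [[[0, -1, 30], [0, 0, 0], 0.05], [[0, -1, 60], [0, 0, 0], 0.05], [[0, -1, 82], [0, 0, 0], 0.05], [[0, -1, 94], [0, 0, 0], 0.05], [[0, -1, 94], [0, 0, 0], 0.05], [[0, -1, 94], [0, 0, 0], 0.05], [[0, -1, 94], [0, 0, 0], 0.6], [[0, -1, 94], [0, 0, 0], 0.6], [[0, -1, 94], [0, 0, 0], 0.6], [[0, -1, 94], [0, 0, 0], 0.6], [[0, -1, 94], [0, 0, 0], 0.6], [[0, -1, 94], [0, 0, 0], 0.6], [[0, -1, 94], [0, 0, 0], 0.6], [[0, -1, 70], [0, 0, 0], 0.6], [[0, -1, 30], [0, 0, 0], 0.6], [[0, -1, -10], [0, 0, 0], 0.6], [[0, -1, -22], [0, 0, 0], 0.6], [[0, -1, -22], [0, 0, 0], 0.6]]}}

```text
time: 21.65
ee_pos: [0.6526, -0.055, 0.1054]
tcp_rot: [-179.8, 0.2, -146.7]
wrist_force: [-0.5, -1.1, -1.5]
opening: 0.059
grasp_force: 49.4
```

Run:
```python
from h import *
go(.4900,-.0220,.10,-12.0)
```

```text
go [117.8 116.9   4.6] [-0.1  0.3 45.3] q6 9.4
```

Emit:
{"fn": "play_rows", "kwargs": {"increments": [[[20, 20, 0], [0, 0, 7.5], 0.6], [[45, 45, 0], [0, 0, 15], 0.6], [[70, 70, 0], [0, 0, 23], 0.6], [[95, 95, 0], [0, 0, 31], 0.6], [[112, 112, 0], [0, 0, 38], 0.6], [[116, 116, 0], [0, 0, 45.3], 0.6], [[116, 116, 0], [0, 0, 45.3], 0.6], [[116, 116, 0], [0, 0, 45.3], 0.6], [[116, 116, 0], [0, 0, 45.3], 0.6]]}}

```text
time: 22.55
ee_pos: [0.4909, -0.0217, 0.1018]
tcp_rot: [180.0, -0.0, 168.2]
wrist_force: [-0.2, -0.2, -0.5]
opening: 0.0588
grasp_force: 49.4
```

```bash
cat >> h.py <<'E'
def held(tx,ty,yaw):
    im,d,p=cam("wrist"); P=xyz(d,p); o=telemetry.get_obs(); z=o["ee_pos"][2]
    print(o["opening"],o["grasp_force"],o["ee_pos"])
    q=P.reshape(-1,3); c=o["ee_pos"]
    h=cv2.cvtColor(im,cv2.COLOR_RGB2HSV).reshape(-1,3)
    rs=[r for r in objs(P,zmin=z+.030,zmax=z+.055,lo=(c[0]-.09,c[1]-.09),hi=(c[0]+.09,c[1]+.09))]; print(rs)
    # long-axis extent from the strip between the fingers
    a=np.radians(o["tcp_rot"][2]); ux=np.array([np.cos(a),np.sin(a)]); uy=np.array([np.sin(a),-np.cos(a)])
    l=(q[:,:2]-c[:2]); m=(q[:,2]>z+.038)&(q[:,2]<z+.055)&(abs(l@uy)<.022)&(abs(l@ux)<.09); L=(l@ux)[m]
    print("along tool x, mm:",np.percentile(L,[.5,99.5])*1000,"top z",np.median(q[m,2]))
    go(tx,ty,z,yaw)
E
python3 - <<'E'
from h import *
held(.4900,-.0220,-12.0)
E
```

```text
0.05896340436549708 49.397894740104675 [ 0.49096724 -0.0217039   0.10193814]
[((np.int64(274), np.int64(281)), 489, -21, 91, 87, -11.8, np.float64(142.1))]
along tool x, mm: [-40.48202897  46.47679045] top z 0.14213332905490755
go [ 0.9 -0.5  0. ] [ 0.  -0.   0.1] q6 9.4
```

Emit:
{"fn": "play_rows", "kwargs": {"increments": [[[-1, -0.5, 25], [0, 0, 0], 0.6], [[-1, -0.5, 48], [0, 0, 0], 0.6], [[-1, -0.5, 62], [0, 0, 0], 0.6], [[-1, -0.5, 68], [0, 0, 0], 0.6], [[-1, -0.5, 71], [0, 0, 0], 0.6], [[-1, -0.5, 71], [0, 0, 0], 0.6], [[-1, -0.5, 71], [0, 0, 0], 0.6]]}}

```text
time: 23.3
ee_pos: [0.4922, -0.0223, 0.0325]
tcp_rot: [180.0, 0.1, 168.0]
wrist_force: [-0.2, 1.1, -1.6]
opening: 0.0589
grasp_force: 49.4
```

Emit:
{"fn": "play_rows", "kwargs": {"increments": [[[0, 0, 0], [0, 0, 0], 0.6], [[0, 0, 0.5], [0, 0, 0], 0.6], [[0, 0, 0.5], [0, 0, 0], 0.6], [[0, 0, 0.5], [0, 0, 0], 0.05], [[0, 0, 0.5], [0, 0, 0], 0.05], [[0, 0, 0.5], [0, 0, 0], 0.05], [[0, 0, 0.5], [0, 0, 0], 0.05], [[0, 0, 0.5], [0, 0, 0], 0.05], [[0, 0, -20], [0, 0, 0], 0.05], [[0, 0, -50], [0, 0, 0], 0.05], [[0, 0, -80], [0, 0, 0], 0.05], [[0, 0, -80], [0, 0, 0], 0.05], [[0, 0, -80], [0, 0, 0], 0.05]]}}

```text
time: 24.6
ee_pos: [0.492, -0.0223, 0.1121]
tcp_rot: [180.0, 0.1, 168.0]
wrist_force: [-0.3, -1.3, -0.6]
opening: 0.081
grasp_force: 0.0
```

Run:
```python
from h import *
now(zmin=.055,zmax=.085); print(telemetry.get_obs()["ee_pos"])
im,d,p=cam("top"); P=xyz(d,p); print([r for r in objs(P,zmax=.09) if r[3]<95])
go(.584,.261,.11,-3.4)
```

```text
490 -21 90 60 -12.1 70.8 px 274 219
[ 0.49148708 -0.02229372  0.11114564]
[((np.int64(413), np.int64(174)), 691, -289, 52, 23, 30.3, np.float64(75.0)), ((np.int64(370), np.int64(199)), 634, -190, 65, 32, -73.1, np.float64(29.5)), ((np.int64(182), np.int64(224)), 582, 259, 90, 61, -4.1, np.float64(29.4)), ((np.int64(260), np.int64(319)), 360, 76, 41, 39, 88.0, np.float64(29.5))]
go [-32.  296.4   0.6] [ 0.  -0.1 -8.6] q6 27.5
```

Two tins are up and well aligned at (490,-21). Now the copper one.

Emit:
{"fn": "play_rows", "kwargs": {"increments": [[[-4, 40, 0], [0, 0, -2], 0.05], [[-8, 85, 0], [0, 0, -4], 0.05], [[-12, 130, 0], [0, 0, -5], 0.05], [[-18, 175, 0], [0, 0, -6], 0.05], [[-24, 220, 0], [0, 0, -7], 0.05], [[-28, 260, 0], [0, 0, -8], 0.05], [[-32, 296, 20], [0, 0, -8.6], 0.05], [[-32, 296, 30], [0, 0, -8.6], 0.05], [[-32, 296, 30], [0, 0, -8.6], 0.05], [[-32, 296, 30], [0, 0, -8.6], 0.05], [[-32, 296, 30], [0, 0, -8.6], 0.05]]}}

```text
time: 25.8
ee_pos: [0.5846, 0.2597, 0.0826]
tcp_rot: [180.0, 0.1, 176.5]
wrist_force: [-0.9, 0.1, 0.5]
opening: 0.0811
grasp_force: 0.0
```

Run:
```python
from h import *
now(zmax=.05,hi=(.9,.4)); go(.584,.261,-.014,-3.4)
```

```text
583 262 90 60 -3.6 28.8 px 277 215
648 394 65 12 0.6 44.0 px 457 292
go [ 1.   1.1 96.8] [ 0.   0.1 -0.1] q6 27.5
```

Emit:
{"fn": "play_rows", "kwargs": {"increments": [[[1, 2, 30], [0, 0, 0], 0.05], [[2, 2, 60], [0, 0, 0], 0.05], [[2, 2, 85], [0, 0, 0], 0.05], [[2, 2, 97], [0, 0, 0], 0.05], [[2, 2, 97], [0, 0, 0], 0.05], [[2, 2, 97], [0, 0, 0], 0.05], [[2, 2, 97], [0, 0, 0], 0.6], [[2, 2, 97], [0, 0, 0], 0.6], [[2, 2, 97], [0, 0, 0], 0.6], [[2, 2, 97], [0, 0, 0], 0.6], [[2, 2, 97], [0, 0, 0], 0.6], [[2, 2, 97], [0, 0, 0], 0.6], [[2, 2, 97], [0, 0, 0], 0.6], [[2, 2, 70], [0, 0, 0], 0.6], [[2, 2, 30], [0, 0, 0], 0.6], [[2, 2, -10], [0, 0, 0], 0.6], [[2, 2, -45], [0, 0, 0], 0.6], [[2, 2, -45], [0, 0, 0], 0.6], [[2, 2, -45], [0, 0, 0], 0.6]]}}

```text
time: 27.75
ee_pos: [0.583, 0.263, 0.1279]
tcp_rot: [179.9, 0.1, 176.6]
wrist_force: [-0.5, 0.5, -2.8]
opening: 0.0591
grasp_force: 49.5
```

Run:
```python
from h import *
go(.4900,-.0215,.13,-12.0)
```

```text
go [  76.  -289.5   -2.7] [0.1 0.1 8.6] q6 9.5
```

Emit:
{"fn": "play_rows", "kwargs": {"increments": [[[10, -40, 0], [0, 0, 2], 0.6], [[21, -80, 0], [0, 0, 4], 0.6], [[32, -122, 0], [0, 0, 5], 0.6], [[43, -165, 0], [0, 0, 6], 0.6], [[54, -205, 0], [0, 0, 7], 0.6], [[65, -245, 0], [0, 0, 8], 0.6], [[72, -275, 0], [0, 0, 8.6], 0.6], [[76, -289, 0], [0, 0, 8.6], 0.6], [[76, -289, 0], [0, 0, 8.6], 0.6], [[76, -289, 0], [0, 0, 8.6], 0.6], [[76, -289, 0], [0, 0, 8.6], 0.6]]}}

```text
time: 28.85
ee_pos: [0.4897, -0.0203, 0.1262]
tcp_rot: [180.0, -0.0, 168.1]
wrist_force: [0.5, -0.1, -1.2]
opening: 0.0591
grasp_force: 49.5
```

Run:
```python
from h import *
held(.4900,-.0215,-12.0)
```

```text
0.05899820844373737 49.486273527145386 [ 0.4897536  -0.02030405  0.1262721 ]
[((np.int64(274), np.int64(284)), 489, -20, 89, 87, -12.2, np.float64(168.3))]
along tool x, mm: [-39.09645656  45.17288782] top z 0.1683745766397891
go [-0.5 -1.1 -0. ] [ 0.  -0.   0.1] q6 9.5
```

Emit:
{"fn": "play_rows", "kwargs": {"increments": [[[-1, -1, 25], [0, 0, 0], 0.6], [[-1, -1, 45], [0, 0, 0], 0.6], [[-1, -1, 58], [0, 0, 0], 0.6], [[-1, -1, 64], [0, 0, 0], 0.6], [[-1, -1, 67], [0, 0, 0], 0.6], [[-1, -1, 67], [0, 0, 0], 0.6], [[-1, -1, 67], [0, 0, 0], 0.6], [[-1, -1, 67], [0, 0, 0], 0.6], [[-1, -1, 67.5], [0, 0, 0], 0.6], [[-1, -1, 67.5], [0, 0, 0], 0.05], [[-1, -1, 67.5], [0, 0, 0], 0.05], [[-1, -1, 67.5], [0, 0, 0], 0.05], [[-1, -1, 67.5], [0, 0, 0], 0.05], [[-1, -1, 67.5], [0, 0, 0], 0.05], [[-1, -1, 45], [0, 0, 0], 0.05], [[-1, -1, 10], [0, 0, 0], 0.05], [[-1, -1, -15], [0, 0, 0], 0.05], [[-1, -1, -15], [0, 0, 0], 0.05], [[-1, -1, -15], [0, 0, 0], 0.05]]}}

```text
time: 30.8
ee_pos: [0.4906, -0.0225, 0.1418]
tcp_rot: [180.0, 0.1, 168.0]
wrist_force: [0.1, -0.2, -0.6]
opening: 0.0813
grasp_force: 0.0
```

Run:
```python
from h import *
now(zmin=.085,zmax=.115); print(telemetry.get_obs()["ee_pos"])
im,d,p=cam("scene"); P=xyz(d,p); print([r for r in objs(P,zmax=.12) if r[3]<120])
im,d,p=cam("top"); P=xyz(d,p); print([r for r in objs(P,zmax=.12) if r[3]<120])
go(.3595,.0785,.08,-3.3)
```

```text
490 -22 89 60 -12.1 100.8 px 274 222
[ 0.49010051 -0.02246773  0.14097281]
[((np.int64(210), np.int64(164)), 446, -319, 97, 83, 87.1, np.float64(83.0)), ((np.int64(282), np.int64(190)), 493, -20, 94, 64, -9.0, np.float64(101.4)), ((np.int64(166), np.int64(197)), 707, -294, 46, 32, -50.9, np.float64(101.0)), ((np.int64(329), np.int64(189)), 361, 83, 41, 38, -7.6, np.float64(29.3)), ((np.int64(213), np.int64(203)), 609, -196, 92, 60, 23.7, np.float64(29.5)), ((np.int64(237), np.int64(252)), 763, -9, 99, 25, -79.7, np.float64(23.5))]
[((np.int64(296), np.int64(150)), 758, -14, 96, 24, -79.2, np.float64(23.9)), ((np.int64(422), np.int64(168)), 699, -303, 48, 47, -89.3, np.float64(110.1)), ((np.int64(371), np.int64(198)), 633, -189, 60, 29, -66.8, np.float64(29.7)), ((np.int64(445), np.int64(280)), 442, -330, 81, 77, 83.7, np.float64(93.6)), ((np.int64(260), np.int64(319)), 360, 76, 40, 40, 86.1, np.float64(29.5))]
go [148.3  71.7  60.6] [ 0.  -0.1 -8.7] q6 15.6
```

Emit:
{"fn": "play_rows", "kwargs": {"increments": [[[30, 14, 0], [0, 0, -2], 0.2], [[65, 31, 0], [0, 0, -4], 0.2], [[105, 50, 0], [0, 0, -6], 0.2], [[140, 68, 20], [0, 0, -8], 0.2], [[148, 72, 60], [0, 0, -8.7], 0.2], [[148, 72, 60], [0, 0, -8.7], 0.2], [[148, 72, 60], [0, 0, -8.7], 0.2], [[148, 72, 60], [0, 0, -8.7], 0.2]]}}

```text
time: 31.75
ee_pos: [0.3618, 0.0785, 0.0832]
tcp_rot: [180.0, 0.1, 176.6]
wrist_force: [0.1, 0.2, 0.4]
opening: 0.0686
grasp_force: 0.0
```

Run:
```python
from h import *
now(zmax=.05); go(.3595,.0785,-.016,-3.3)
```

```text
358 80 40 39 87.1 28.7 px 274 216
470 12 39 7 -0.5 38.4 px 199 344
go [ 2.7 -0.2 99.3] [ 0.   0.1 -0.1] q6 15.6
```

Emit:
{"fn": "play_rows", "kwargs": {"grip_force": 30, "increments": [[[1, 0.5, 30], [0, 0, 0], 0.2], [[2, 0.5, 60], [0, 0, 0], 0.2], [[2, 0.5, 85], [0, 0, 0], 0.2], [[2, 0.5, 95], [0, 0, 0], 0.2], [[2, 0.5, 95], [0, 0, 0], 0.2], [[2, 0.5, 95], [0, 0, 0], 0.2], [[2, 0.5, 95], [0, 0, 0], 0.8], [[2, 0.5, 95], [0, 0, 0], 0.8], [[2, 0.5, 95], [0, 0, 0], 0.8], [[2, 0.5, 95], [0, 0, 0], 0.8], [[2, 0.5, 95], [0, 0, 0], 0.8], [[2, 0.5, 95], [0, 0, 0], 0.8], [[2, 0.5, 95], [0, 0, 0], 0.8], [[2, 0.5, 60], [0, 0, 0], 0.8], [[2, 0.5, 20], [0, 0, 0], 0.8], [[2, 0.5, -25], [0, 0, 0], 0.8], [[2, 0.5, -60], [0, 0, 0], 0.8], [[2, 0.5, -60], [0, 0, 0], 0.8], [[2, 0.5, -60], [0, 0, 0], 0.8]]}}

```text
time: 33.7
ee_pos: [0.359, 0.0794, 0.1422]
tcp_rot: [180.0, 0.1, 176.7]
wrist_force: [-0.5, 0.3, -1.3]
opening: 0.0393
grasp_force: 30.8
```

Run:
```python
from h import *
go(.490,-.022,.143,-12.1)
```

```text
go [-136.6  -93.8   -0.6] [0.1 0.1 8.8] q6 9.5
```

Emit:
{"fn": "play_rows", "kwargs": {"increments": [[[-30, -20, 0], [0, 0, 2], 0.8], [[-65, -44, 0], [0, 0, 4], 0.8], [[-100, -68, 0], [0, 0, 6], 0.8], [[-126, -86, 0], [0, 0, 8], 0.8], [[-136.5, -94, 0], [0, 0, 8.8], 0.8], [[-136.5, -94, 0], [0, 0, 8.8], 0.8], [[-136.5, -94, 0], [0, 0, 8.8], 0.8], [[-136.5, -94, 0], [0, 0, 8.8], 0.8], [[-136.5, -94, 0], [0, 0, 8.8], 0.8]]}}

```text
time: 34.6
ee_pos: [0.4888, -0.0217, 0.1419]
tcp_rot: [180.0, 0.1, 168.0]
wrist_force: [-0.6, -0.1, -0.4]
opening: 0.0393
grasp_force: 30.7
```

Run:
```python
from h import *
held(.490,-.022,-12.1)
im,d,p=cam("wrist"); P=xyz(d,p); h=cv2.cvtColor(im,cv2.COLOR_RGB2HSV)
y=(h[...,0]>22)&(h[...,0]<32)&(h[...,1]>225)&(P[...,2]>.14)&(P[...,2]<.2); q=P[y]; z=np.percentile(q[:,2],70); print(z,cv2.minAreaRect((q[abs(q[:,2]-z)<.004][:,:2]*1000).astype(np.float32)))
```

```text
0.03925816250910302 30.747891068458557 [ 0.48897449 -0.02175371  0.14197367]
[((np.int64(274), np.int64(292)), 488, -21, 67, 40, 78.4, np.float64(182.8))]
along tool x, mm: [-18.41764239  20.50436133] top z 0.18290201640723264
go [-1.1 -0.   0. ] [0.  0.1 0.1] q6 9.5
0.18309668470968163 ((488.03326416015625, -21.039901733398438), (39.7000846862793, 39.6844596862793), 78.12483978271484)
```

Emit:
{"fn": "play_rows", "kwargs": {"increments": [[[-2, -0.5, 20], [0, 0, 0], 0.8], [[-2, -0.5, 38], [0, 0, 0], 0.8], [[-2, -0.5, 47], [0, 0, 0], 0.8], [[-2, -0.5, 51], [0, 0, 0], 0.8], [[-2, -0.5, 51.5], [0, 0, 0], 0.8], [[-2, -0.5, 51.5], [0, 0, 0], 0.8], [[-2, -0.5, 52], [0, 0, 0], 0.8], [[-2, -0.5, 52], [0, 0, 0], 0.8], [[-2, -0.5, 52], [0, 0, 0], 0.3], [[-2, -0.5, 52], [0, 0, 0], 0.3], [[-2, -0.5, 52], [0, 0, 0], 0.3], [[-2, -0.5, 52], [0, 0, 0], 0.3], [[-2, -0.5, 30], [0, 0, 0], 0.3], [[-2, -0.5, 0], [0, 0, 0], 0.3], [[-2, -0.5, -40], [0, 0, 0], 0.3], [[-2, -0.5, -40], [0, 0, 0], 0.3], [[-2, -0.5, -40], [0, 0, 0], 0.3]]}}

```text
time: 36.4
ee_pos: [0.4918, -0.0233, 0.1823]
tcp_rot: [180.0, 0.1, 167.9]
wrist_force: [1.0, -0.2, -0.4]
opening: 0.0599
grasp_force: 0.0
```

Run:
```python
from h import *
now(zmin=.12,zmax=.145); print(telemetry.get_obs()["ee_pos"])
now(zmin=.09,zmax=.11)
```

```text
491 -22 40 40 78.6 130.7 px 274 221
[ 0.49124485 -0.02330773  0.18118567]
490 -22 89 60 -12.0 100.7 px 275 195
```

Run:
```python
from h import *
go(.444,-.354,.15,-3.5)
```

```text
go [ -23.4 -333.2   30.5] [ 0.  -0.  -8.6] q6 -35.1
```

Emit:
{"fn": "play_rows", "kwargs": {"increments": [[[0, -35, 0], [0, 0, -1], 0.3], [[-2, -75, 0], [0, 0, -2], 0.3], [[-5, -120, 0], [0, 0, -3], 1], [[-8, -165, 0], [0, 0, -4], 1], [[-11, -210, 0], [0, 0, -5], 1], [[-15, -255, 0], [0, 0, -6], 1], [[-18, -300, 10], [0, 0, -7], 1], [[-23, -333, 30], [0, 0, -8.6], 1], [[-23, -333, 30], [0, 0, -8.6], 1], [[-23, -333, 30], [0, 0, -8.6], 1], [[-23, -333, 30], [0, 0, -8.6], 1], [[-23, -333, 30], [0, 0, -8.6], 1]]}}

```text
time: 37.7
ee_pos: [0.4444, -0.3528, 0.1521]
tcp_rot: [180.0, 0.1, 176.6]
wrist_force: [-0.1, -0.6, -0.0]
opening: -0.0002
grasp_force: 0.0
```

Run:
```python
from h import *
o=telemetry.get_obs(); print(o["q"].round(1),o["ee_pos"],o["tcp_rot"])
im,d,p=cam("wrist"); P=xyz(d,p); save("c1",im); np.savez("c1.npz",im=im,P=P)
for lo,hi in((.068,.074),(.089,.0955),(.096,.103)):
    m=(P[...,2]>lo)&(P[...,2]<hi)&(abs(P[...,0]-.446)<.09)&(abs(P[...,1]+.325)<.075); q=P[m]
    print(lo,m.sum(),cv2.minAreaRect((q[:,:2]*1000).astype(np.float32)),q[:,2].max(),np.median(q[:,2]))
im2,_,_=cam("top"); save("c2",cv2.resize(im2[240:320,400:470],None,fx=5,fy=5,interpolation=cv2.INTER_CUBIC))
```

```text
[-38.5   6.5   4.9  88.4   0.  -35. ] [ 0.44442404 -0.35282279  0.15210703] [1.79999343e+02 7.04388745e-02 1.76577888e+02]
0.068 10361 ((443.7188415527344, -324.5046691894531), (109.10707092285156, 128.57408142089844), 85.8880386352539) 0.07399758237342594 0.0707848858343248
0.089 5465 ((444.6967468261719, -320.30133056640625), (92.13523864746094, 76.80120086669922), 85.79705810546875) 0.09549882843109883 0.09286968073187007
0.096 1329 ((441.8359069824219, -354.40924072265625), (24.41134262084961, 38.79127502441406), 85.7723388671875) 0.10087585290130557 0.09807687187427039
```

View pics/c1.png

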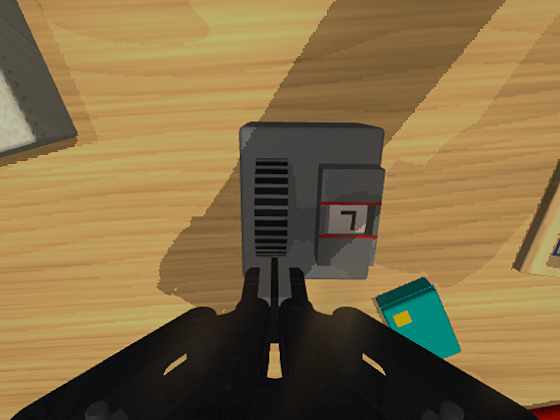

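Run:
```python
from h import *
go(.4594,-.3557,.083,-4.2)
```

```text
go [-14.9  -1.8  69.3] [-0.   0.1  0.8] q6 -33.5
```

Emit:
{"fn": "play_rows", "kwargs": {"increments": [[[-15, -2, 20], [0, 0, 0.8], 1], [[-15, -2, 45], [0, 0, 0.8], 1], [[-15, -2, 60], [0, 0, 0.8], 1], [[-15, -2, 67], [0, 0, 0.8], 1], [[-15, -2, 67], [0, 0, 0.8], 1], [[-15, -2, 67], [0, 0, 0.8], 1], [[-15, -2, 67], [0, 0, 0.8], 1]]}}

```text
time: 38.5
ee_pos: [0.4593, -0.357, 0.0858]
tcp_rot: [-180.0, 0.1, 175.7]
wrist_force: [-0.4, 0.2, -0.3]
opening: -0.0001
grasp_force: 0.0
```

```bash
cat >> h.py <<'E'
def tipcheck():
    im,d,p=cam("wrist"); P=xyz(d,p); o=telemetry.get_obs(); print("t",o["time"],o["ee_pos"].round(4),o["tcp_rot"].round(2),"F",o["wrist_force"].round(1))
    return im,P
def win(im,n,c=(.4415,-.3544),yaw=-4.2,z=.094):
    "rectified view of the window from above (right = counter -y... rows grow with +x), 10 px/mm"
    c0=calibration("wrist")
E
python3 - <<'E'
from h import *
im,P=tipcheck()
c=telemetry.get_obs()["ee_pos"]
m=(abs(P[...,0]-c[0])<.03)&(abs(P[...,1]-c[1])<.008)&(P[...,2]>c[2]+.01)&(P[...,2]<c[2]+.05)
q=P[m]; print(m.sum(),q[np.argsort(q[:,2])[:200]].mean(0),q[:,2].min(),np.percentile(q[:,0],[1,50]))
save("c3",cv2.resize(im[120:400,180:420],None,fx=2,fy=2))
E
```

```text
t 38.55 [ 0.4593 -0.357   0.0857] [-1.7997e+02  1.1000e-01  1.7570e+02] F [-0.6  0.8 -0.1]
2483 [ 0.4382093  -0.35720865  0.09704454] 0.09574254649732236 [0.42958873 0.44694727]
```

View pics/c3.png

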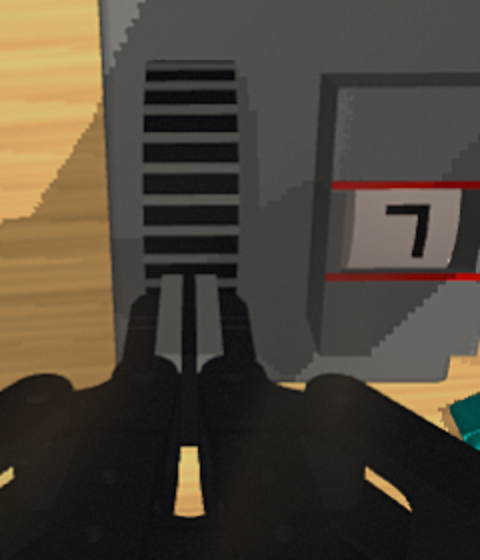

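Emit:
{"fn": "play_rows", "kwargs": {"increments": [[[0, 1, 2], [0, 0, 0], 1], [[0, 2, 4], [0, 0, 0], 1], [[0, 2, 5], [0, 0, 0], 1], [[0, 2, 6], [0, 0, 0], 1], [[0, 2, 6], [0, 0, 0], 1], [[0, 2, 6], [0, 0, 0], 1]]}}

```text
time: 39.15
ee_pos: [0.4602, -0.3552, 0.0805]
tcp_rot: [-179.9, 0.2, 175.7]
wrist_force: [1.4, 0.0, 10.4]
opening: 0.0002
grasp_force: 5.2
```

Emit:
{"fn": "play_rows", "kwargs": {"increments": [[[3, 0, -0.3], [0, 0, 0], 1], [[6, 0, -0.5], [0, 0, 0], 1], [[9, 0, -0.5], [0, 0, 0], 1], [[12, 0, -0.5], [0, 0, 0], 1], [[15, 0, -0.5], [0, 0, 0], 1], [[18, 0, -0.5], [0, 0, 0], 1], [[21, 0, -0.5], [0, 0, 0], 1], [[24, 0, -0.5], [0, 0, 0], 1], [[27, 0, -0.5], [0, 0, 0], 1], [[30, 0, -0.5], [0, 0, 0], 1], [[33, 0, -0.3], [0, 0, 0], 1], [[36, 0, 0], [0, 0, 0], 1], [[36, 0, 0], [0, 0, 0], 1], [[36, 0, 0], [0, 0, 0], 1]]}}

```text
time: 40.55
ee_pos: [0.4233, -0.3524, 0.0798]
tcp_rot: [-179.9, 0.1, 175.7]
wrist_force: [-2.9, -0.5, 7.9]
opening: 0.0006
grasp_force: 4.2
```

Run:
```python
from h import *
im,P=tipcheck(); save("c4",cv2.resize(im[120:400,180:420],None,fx=2,fy=2))
```

```text
t 40.6 [ 0.4233 -0.3524  0.0798] [-1.7993e+02  1.1000e-01  1.7569e+02] F [-1.8 -0.2  8.2]
```

View pics/c4.png

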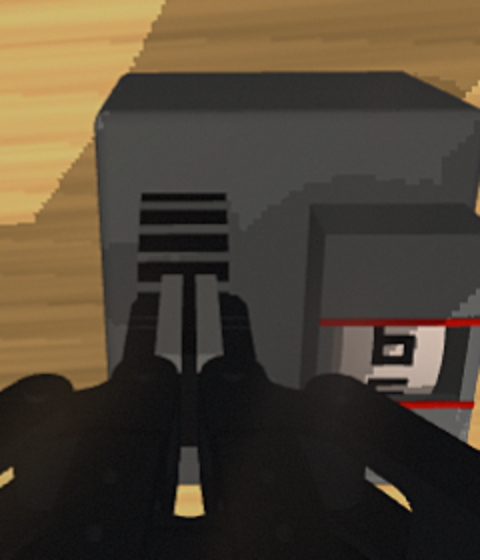

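Emit:
{"fn": "play_rows", "kwargs": {"increments": [[[0, 0, -6], [0, 0, 0], 1], [[0, 0, -8], [0, 0, 0], 1], [[-18, 0, -8], [0, 0, 0], 1], [[-36, 0, -8], [0, 0, 0], 1], [[-36, 0, -8], [0, 0, 0], 1], [[-36, 0, -4], [0, 0, 0], 1], [[-36, 0, -1], [0, 0, 0], 1], [[-36, 0, 0], [0, 0, 0], 1], [[-36, 0, 0], [0, 0, 0], 1], [[-32, 0, -0.3], [0, 0, 0], 1], [[-28, 0, -0.5], [0, 0, 0], 1], [[-24, 0, -0.5], [0, 0, 0], 1], [[-20, 0, -0.5], [0, 0, 0], 1], [[-16, 0, -0.5], [0, 0, 0], 1], [[-12, 0, -0.5], [0, 0, 0], 1], [[-8, 0, -0.5], [0, 0, 0], 1], [[-4, 0, -0.3], [0, 0, 0], 1], [[0, 0, 0], [0, 0, 0], 1], [[0, 0, 0], [0, 0, 0], 1], [[0, 0, 0], [0, 0, 0], 1]]}}

```text
time: 42.6
ee_pos: [0.4223, -0.352, 0.0795]
tcp_rot: [-180.0, 0.1, 175.7]
wrist_force: [-2.7, 1.1, 7.1]
opening: -0.0
grasp_force: 4.3
```

Emit:
{"fn": "play_rows", "kwargs": {"increments": [[[0, 0, -6], [0, 0, 0], 1], [[0, 0, -8], [0, 0, 0], 1], [[-18, 0, -8], [0, 0, 0], 1], [[-36, 0, -8], [0, 0, 0], 1], [[-36, 0, -8], [0, 0, 0], 1], [[-36, 0, -4], [0, 0, 0], 1], [[-36, 0, -1], [0, 0, 0], 1], [[-36, 0, 0], [0, 0, 0], 1], [[-36, 0, 0], [0, 0, 0], 1], [[-32, 0, -0.3], [0, 0, 0], 1], [[-28, 0, -0.5], [0, 0, 0], 1], [[-24, 0, -0.5], [0, 0, 0], 1], [[-20, 0, -0.5], [0, 0, 0], 1], [[-16, 0, -0.5], [0, 0, 0], 1], [[-12, 0, -0.5], [0, 0, 0], 1], [[-8, 0, -0.5], [0, 0, 0], 1], [[-4, 0, -0.3], [0, 0, 0], 1], [[0, 0, 0], [0, 0, 0], 1], [[0, 0, 0], [0, 0, 0], 1], [[0, 0, 0], [0, 0, 0], 1]]}}

```text
time: 44.6
ee_pos: [0.4223, -0.3521, 0.0795]
tcp_rot: [-180.0, 0.1, 175.7]
wrist_force: [-2.6, 1.0, 8.2]
opening: 0.0001
grasp_force: 4.3
```

Emit:
{"fn": "play_rows", "kwargs": {"increments": [[[0, 0, -6], [0, 0, 0], 1], [[0, 0, -10], [0, 0, 0], 1], [[-18, 0, -20], [0, 0, 0], 1], [[-36, 0, -20], [0, 0, 0], 1], [[-36, 0, -20], [0, 0, 0], 1], [[-36, 0, -20], [0, 0, 0], 1]]}}

```text
time: 45.2
ee_pos: [0.4586, -0.3544, 0.0981]
tcp_rot: [180.0, -0.0, 175.7]
wrist_force: [-1.0, 0.1, -0.6]
opening: 0.0001
grasp_force: 0.0
```

Run:
```python
from h import *
im,P=tipcheck()
# window strip: cover-top pixels around window in counter frame
a=np.radians(-4.2); o=np.array([.4415,-.3544])+np.array([-np.sin(a),np.cos(a)])*.058
l=P[...,:2]-o; X=l@[np.cos(a),np.sin(a)]; Y=l@[-np.sin(a),np.cos(a)]
m=(abs(X)<.013)&(abs(Y)<.013)
I=im.astype(int); red=m&(I[...,0]>110)&(I[...,1]<60); dark=m&(I.max(-1)<70)&(abs(X)<.0105)&(abs(Y)<.008)
v=np.argwhere(red); print("red rows hist",np.unique(v[:,0],return_counts=True)); print(np.argwhere(dark)[:,0].min(),np.argwhere(dark)[:,0].max())
print("X of red",np.sort(X[red]).round(4)[::6]); print("X dark",X[dark].min(),X[dark].max())
v,u=np.argwhere(m).mean(0).astype(int); save("c5",cv2.resize(im[v-40:v+40,u-60:u+60],None,fx=5,fy=5,interpolation=cv2.INTER_CUBIC))
```

```text
t 45.25 [ 0.4584 -0.3544  0.0982] [ 1.7995e+02 -2.0000e-02  1.7571e+02] F [ 0.4  0.2 -0.9]
red rows hist (array([205, 206, 207, 208, 249]), array([21, 46, 44,  1,  2]))
217 419
X of red [-0.013  -0.0129 -0.0129 -0.0127 -0.0127 -0.0126 -0.0125 -0.0124 -0.0124
 -0.0124 -0.0123 -0.0122 -0.0122 -0.012  -0.012  -0.0119 -0.0118 -0.0117
 -0.0116]
X dark -0.0046540219219161115 0.01048046329490168
```

View pics/c5.png

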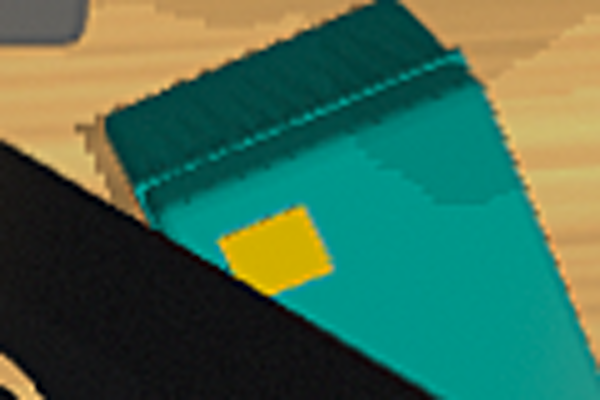

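```bash
cat >> h.py <<'E'
def glyph():
    im,P=tipcheck(); I=im.astype(int)
    red=(I[...,0]>110)&(I[...,1]<70)&(I[...,2]<70)&(P[...,2]>.08)&(P[...,1]>-.335)
    n,l,st,c=cv2.connectedComponentsWithStats(red.astype(np.uint8)); k=[i for i in range(1,n) if st[i,2]>25]
    for i in k: print("red",st[i],c[i].round(1),P[l==i].mean(0).round(4))
    r=sorted(c[i][1] for i in k); r0,r1=int(r[0]+3),int(r[-1]-2); s=[st[i] for i in k][0]; u0,u1=s[0],s[0]+s[2]
    sub=I[r0:r1,u0:u1].max(-1); Q=P[r0:r1,u0:u1]
    wh=np.where((sub>110).mean(0)>.3)[0]; a,b=wh.min()+4,wh.max()-3
    dk=sub[:,a:b]<80; print("window cols",u0+a,u0+b,"mid row",np.mean(r))
    print("dark rows",[(r0+i,int(x)) for i,x in enumerate(dk.sum(1)) if x])
    g=np.where(dk.sum(1))[0]; print("glyph X world",Q[g.min(),a:b,0].mean(),Q[g.max(),a:b,0].mean())
    return im[r0-12:r1+12,u0-6:u1+6]
E
python3 - <<'E'
from h import *
c=glyph(); print(c.shape); save("c6",cv2.resize(c,None,fx=7,fy=7,interpolation=cv2.INTER_CUBIC))
E
```

```text
t 45.3 [ 0.4583 -0.3545  0.0983] [ 1.7996e+02 -1.0000e-02  1.7570e+02] F [-0.7 -0.4  0.3]
red [337 205  80   4 223] [373.8 206.9] [ 0.4335 -0.2972  0.0935]
red [354 248  57   4 113] [389.8 249.7] [ 0.4601 -0.2875  0.0935]
window cols 351 413 mid row 228.26677645938332
dark rows [(209, 16), (210, 16), (211, 16), (212, 16), (213, 16), (214, 16), (215, 16), (216, 16), (217, 16), (218, 36), (219, 36), (220, 37), (221, 37), (222, 23), (223, 22), (224, 22), (225, 22), (226, 21), (227, 22), (228, 36), (229, 37), (230, 38), (231, 37), (232, 37), (233, 22), (234, 22), (235, 23), (236, 19), (237, 19), (238, 34), (239, 35), (240, 32), (241, 31), (242, 13), (243, 12), (244, 12), (245, 13), (246, 53)]
glyph X world 0.43750237649618895 0.4600485114508348
(62, 92, 3)
```

View pics/c6.png

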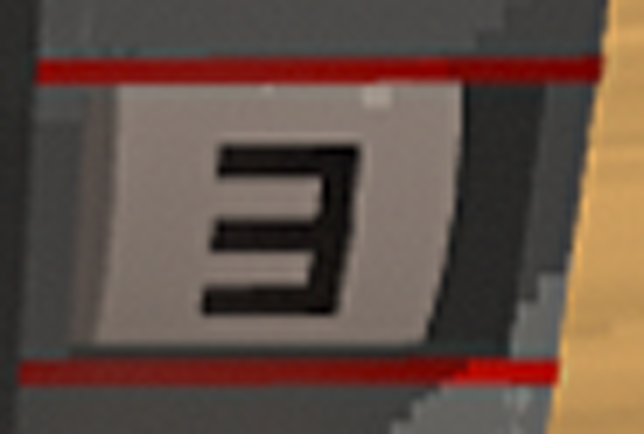

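```bash
cat >> h.py <<'E'
def gx(w0,w1):
    "counter-frame x (mm, window middle = mid of red lines) of glyph top and bottom edge, median depth plane"
    for name in("wrist","top"):
        im,d,p=cam(name); P=xyz(d,p); I=im.astype(int); a=np.radians(-4.2)
        o=np.array([.4415,-.3544])+np.array([-np.sin(a),np.cos(a)])*.058
        X=(P[...,:2]-o)@[np.cos(a),np.sin(a)]*1000; Y=(P[...,:2]-o)@[-np.sin(a),np.cos(a)]*1000
        reg=(abs(Y)<9)&(abs(X)<17)&(P[...,2]>.07)
        red=reg&(I[...,0]>90)&(I[...,1]<70)&(I[...,2]<70); dk=reg&(I.max(-1)<w1)&(abs(X)<11)
        R1,R2=X[red&(X<0)],X[red&(X>0)]; print(name,red.sum(),"red",R1.mean(),R2.mean(),"mid",(R1.mean()+R2.mean())/2)
        h=np.histogram(X[dk&(abs(Y)<6)],np.arange(-12,12.5,1)); print(h[0]); print("mean dark",X[dk&(abs(Y)<6)].mean(),"edges",np.percentile(X[dk&(abs(Y)<6)],[2,98]),"z",np.median(P[dk][:,2]))
E
python3 - <<'E'
from h import *
gx(0,80)
E
```

```text
wrist 227 red -12.457182034554847 13.715383194357635 mid 0.6291005799013938
[  0   0   0   0   0   0   0   3  36  34  14   7  12  59 218 571 606  67
  11   6  18  24  28   0]
mean dark 3.6787277740260835 edges [-3.08358414  9.7734222 ] z 0.1974085502033652
top 8 red -12.535840952692347 nan mid nan
[ 0  0  7  6  8 11 12 20 33 36 36 31 34 33 39 33 43 32 40 38 39 35 33  0]
mean dark 2.5424271283742086 edges [-8.05993451 10.6699386 ] z 0.4229159228649729h.py:96: RuntimeWarning: Mean of empty slice.
  R1,R2=X[red&(X<0)],X[red&(X>0)]; print(name,red.sum(),"red",R1.mean(),R2.mean(),"mid",(R1.mean()+R2.mean())/2)
  ret = ret.dtype.type(ret / rcount)
```

```bash
sed -i 's/(P\[...,2\]>.07)$/(P[...,2]>.07)\&(P[...,2]<.1)/' h.py
python3 - <<'E' 2>/dev/null
from h import *
gx(0,80)
E
```

```text
wrist 250 red -11.863524391995048 13.778132619777141 mid 0.9573041138910465
[ 0  0  0  0  0  0  0  8 29 31 25  6  7  9 29 28 28 20  7  9 12 22 30  0]
mean dark 3.0059501958959287 edges [-4.02671171 10.73004589] z 0.08806611091024727
top 7 red -12.53970743686231 nan mid nan
[0 0 0 0 0 0 0 3 0 2 2 1 2 0 4 0 5 0 3 0 4 1 2 0]
mean dark 3.3693411588476048 edges [-4.13563502 10.86480539] z 0.08877935537955711
```

Emit:
{"fn": "play_rows", "kwargs": {"increments": [[[8, 0, 5], [0, 0, 0], 1], [[16, 0, 10], [0, 0, 0], 1], [[16, 0, 15], [0, 0, 0], 1], [[16, 0, 18], [0, 0, 0], 1], [[16, 0, 19.5], [0, 0, 0], 1], [[16, 0, 19.5], [0, 0, 0], 1], [[16, 0, 19.5], [0, 0, 0], 1], [[17, 0, 19.5], [0, 0, 0], 1], [[18, 0, 19.5], [0, 0, 0], 1], [[19, 0, 19.5], [0, 0, 0], 1], [[19.7, 0, 19.5], [0, 0, 0], 1], [[19.7, 0, 19.5], [0, 0, 0], 1], [[19.7, 0, 19.5], [0, 0, 0], 1], [[19.7, 0, 15], [0, 0, 0], 1], [[19.7, 0, 5], [0, 0, 0], 1], [[0, 0, 0], [0, 0, 0], 1], [[0, 0, 0], [0, 0, 0], 1], [[0, 0, 0], [0, 0, 0], 1]]}}

```text
time: 47.3
ee_pos: [0.4589, -0.3545, 0.0983]
tcp_rot: [180.0, -0.0, 175.7]
wrist_force: [-0.2, -0.0, -0.4]
opening: -0.0001
grasp_force: 0.0
```

```bash
sed -i 's/abs(X)<11)$/abs(X)<11.3)/' h.py; python3 - <<'E' 2>/dev/null
from h import *
gx(0,80); c=glyph()
E
```

```text
wrist 226 red -12.435270034921956 13.732339540886223 mid 0.6485347529821333
[ 0  0  0  0  0  0 11 32 34 23 10  7  8 27 28 27 16  7  7 11 27 25 22  0]
mean dark 2.312009397450451 edges [-5.15193238 10.44039734] z 0.0881820145948004
top 7 red -12.5363220097825 12.875534837352044 mid 0.1696064137847717
[0 0 0 0 0 0 0 3 0 2 1 1 2 0 4 0 4 0 3 0 4 0 1 1]
mean dark 3.3024579188459806 edges [-4.16651582 10.98419015] z 0.08864573464769432
t 47.45 [ 0.4584 -0.3545  0.0982] [ 1.7996e+02 -1.0000e-02  1.7570e+02] F [-0.2 -0.6  0.3]
red [337 205  80   4 256] [374.  206.6] [ 0.4336 -0.2971  0.093 ]
red [339 248  72   4 145] [383.7 249.6] [ 0.4599 -0.2911  0.0935]
window cols 351 413 mid row 228.12479795258622
dark rows [(209, 16), (210, 16), (211, 16), (212, 16), (213, 16), (214, 16), (215, 16), (216, 35), (217, 36), (218, 36), (219, 36), (220, 36), (221, 21), (222, 22), (223, 22), (224, 22), (225, 22), (226, 23), (227, 37), (228, 36), (229, 36), (230, 38), (231, 23), (232, 22), (233, 22), (234, 22), (235, 24), (236, 20), (237, 35), (238, 34), (239, 35), (240, 31), (241, 12), (242, 12), (243, 13), (244, 12), (245, 13), (246, 53)]
glyph X world 0.43759131968431425 0.4600001311402833
```

Emit:
{"fn": "play_rows", "kwargs": {"increments": [[[8, 0, 5], [0, 0, 0], 1], [[16, 0, 10], [0, 0, 0], 1], [[16, 0, 15], [0, 0, 0], 1], [[16, 0, 18], [0, 0, 0], 1], [[16, 0, 20], [0, 0, 0], 1], [[16, 0, 20], [0, 0, 0], 1], [[16, 0, 20], [0, 0, 0], 1], [[16, 0, 20], [0, 0, 0], 1], [[17, 0, 20], [0, 0, 0], 1], [[18, 0, 20], [0, 0, 0], 1], [[18.8, 0, 20], [0, 0, 0], 1], [[18.8, 0, 20], [0, 0, 0], 1], [[18.8, 0, 20], [0, 0, 0], 1]]}}

```text
time: 48.75
ee_pos: [0.442, -0.3536, 0.0816]
tcp_rot: [-179.9, 0.3, 175.7]
wrist_force: [0.5, 5.1, 19.0]
opening: -0.0001
grasp_force: 9.4
```

Emit:
{"fn": "play_rows", "kwargs": {"increments": [[[0, 0, -5], [0, 0, 0], 1], [[0, 0, -15], [0, 0, 0], 1], [[-18.8, 0, -20], [0, 0, 0], 1], [[-18.8, 0, -20], [0, 0, 0], 1], [[-18.8, 0, -20], [0, 0, 0], 1]]}}

```text
time: 49.25
ee_pos: [0.4587, -0.3545, 0.0982]
tcp_rot: [180.0, -0.0, 175.7]
wrist_force: [-0.4, -0.2, -1.7]
opening: -0.0001
grasp_force: 0.0
```

```bash
python3 - <<'E' 2>/dev/null
from h import *
gx(0,80); c=glyph()
E
```

```text
wrist 223 red -12.555803731021728 13.569757219561211 mid 0.5069767442697417
[ 0  0  0  0  0  0  1 31 31 21  7 12  7 31 28 32 13  6  8 12 32 23 16  1]
mean dark 2.5988537475656015 edges [-4.77412018 10.27940165] z 0.08821973055594515
top 6 red -12.538341380420185 nan mid nan
[0 0 0 0 0 0 0 3 0 2 1 1 2 0 4 0 4 0 4 0 4 0 1 1]
mean dark 3.4341308002896285 edges [-4.17300231 10.98156596] z 0.0887127263785848
t 49.4 [ 0.4583 -0.3544  0.0981] [ 1.7995e+02 -2.0000e-02  1.7570e+02] F [0.4 0.2 0.2]
red [337 206  80   3 214] [373.1 206.9] [ 0.4333 -0.2978  0.0936]
red [335 248  76   4 132] [377.6 250.1] [ 0.4597 -0.2946  0.0936]
window cols 351 413 mid row 228.52088643443784
dark rows [(209, 16), (210, 16), (211, 16), (212, 16), (213, 16), (214, 16), (215, 16), (216, 35), (217, 36), (218, 36), (219, 36), (220, 36), (221, 21), (222, 22), (223, 22), (224, 22), (225, 22), (226, 23), (227, 37), (228, 37), (229, 36), (230, 37), (231, 37), (232, 23), (233, 22), (234, 22), (235, 23), (236, 21), (237, 34), (238, 34), (239, 35), (240, 32), (241, 12), (242, 12), (243, 13), (244, 12), (245, 13), (246, 26), (247, 53)]
glyph X world 0.4373664583585592 0.46011513768065515
```

Emit:
{"fn": "play_rows", "kwargs": {"increments": [[[8, 0, 5], [0, 0, 0], 1], [[16, 0, 10], [0, 0, 0], 1], [[16, 0, 15], [0, 0, 0], 1], [[16, 0, 18], [0, 0, 0], 1], [[16, 0, 19.5], [0, 0, 0], 1], [[16, 0, 19.5], [0, 0, 0], 1], [[16, 0, 19.5], [0, 0, 0], 1], [[17, 0, 19.5], [0, 0, 0], 1], [[18, 0, 19.5], [0, 0, 0], 1], [[19, 0, 19.5], [0, 0, 0], 1], [[20, 0, 19.5], [0, 0, 0], 1], [[21, 0, 19.5], [0, 0, 0], 1], [[21, 0, 19.5], [0, 0, 0], 1], [[21, 0, 19.5], [0, 0, 0], 1], [[21, 0, 15], [0, 0, 0], 1], [[21, 0, 5], [0, 0, 0], 1], [[0, 0, 0], [0, 0, 0], 1], [[0, 0, 0], [0, 0, 0], 1], [[0, 0, 0], [0, 0, 0], 1]]}}

```text
time: 51.3
ee_pos: [0.4589, -0.3545, 0.0983]
tcp_rot: [180.0, -0.0, 175.7]
wrist_force: [-0.6, -0.0, 0.3]
opening: -0.0
grasp_force: 0.0
```

```bash
python3 - <<'E' 2>/dev/null
from h import *
gx(0,80); c=glyph()
E
```

```text
wrist 226 red -12.43130223814736 13.720577909800342 mid 0.644637835826491
[ 0  0  0  0  2 30 35 30 10 11  6 23 37 25 19 10 10  9 33 25 17  2  0  0]
mean dark 0.5479166158620664 edges [-6.74618678  8.41096931] z 0.08805435373058185
top 5 red -12.336996762424338 12.87553668560257 mid 0.2692699615891163
[0 0 0 0 0 2 0 3 0 1 1 1 3 0 3 0 3 0 5 0 0 0 0 0]
mean dark 1.131420366863531 edges [-6.19286995  6.87879173] z 0.08898679615251792
t 51.45 [ 0.4584 -0.3545  0.0982] [ 1.7996e+02 -2.0000e-02  1.7570e+02] F [ 0.6 -0.3 -0.2]
red [337 205  80   4 243] [374.5 206.7] [ 0.4335 -0.2969  0.0934]
red [340 248  71   4 138] [384.8 249.7] [ 0.4599 -0.2904  0.0935]
window cols 351 413 mid row 228.1779388083736
dark rows [(209, 16), (210, 16), (211, 16), (212, 16), (213, 36), (214, 36), (215, 36), (216, 35), (217, 21), (218, 21), (219, 21), (220, 21), (221, 21), (222, 21), (223, 22), (224, 37), (225, 37), (226, 37), (227, 37), (228, 24), (229, 22), (230, 23), (231, 23), (232, 22), (233, 22), (234, 37), (235, 37), (236, 34), (237, 34), (238, 16), (239, 15), (240, 12), (241, 12), (242, 13), (243, 13), (244, 13), (245, 32), (246, 53)]
glyph X world 0.4375954392239737 0.46008097708610823
```

Emit:
{"fn": "play_rows", "kwargs": {"increments": [[[0, 0, -30], [0, 0, 0], 1], [[0, 0, -70], [0, 0, 0], 1], [[20, -20, -110], [0, 0, 0], 1], [[40, -50, -130], [0, 0, 0], 1], [[60, -90, -130], [0, 0, 0], 1], [[60, -130, -130], [0, 0, 0], 1], [[60, -130, -130], [0, 0, 0], 1], [[60, -130, -130], [0, 0, 0], 1]]}}

```text
time: 52.25
ee_pos: [0.3886, -0.4802, 0.2276]
tcp_rot: [179.9, -0.0, 175.6]
wrist_force: [-0.7, 0.1, 0.2]
opening: -0.0001
grasp_force: 0.0
```

```bash
python3 - <<'E' 2>/dev/null
from h import *
gx(0,80)
im,d,p=cam("top"); P=xyz(d,p)
for r in objs(P,zmax=.16,hi=(.9,.45)): print(r)
im2,d2,p2=cam("scene")
a=cv2.resize(im2[120:280,150:400],(500,320),interpolation=cv2.INTER_CUBIC); b=cv2.resize(im[250:310,400:470],(280,240),interpolation=cv2.INTER_CUBIC); b=np.vstack([b,np.zeros((80,280,3),np.uint8)]); save("fin",np.hstack([a,b]))
E
```

```text
wrist 78 red -12.5175863513254 13.961051410881618 mid 0.7217325297781088
[ 0  0  0  0  0  9 13 11  2  4  3  5  7 11  7  2  1  3  6 11  5  0  0  0]
mean dark 0.3079797153487669 edges [-6.5786484   8.26642297] z 0.08819657478735038
top 0 red nan nan mid nan
[0 0 0 0 0 0 0 0 0 0 0 0 0 0 0 0 0 0 0 0 0 0 0 0]
```

Run:
```python
from h import *
im2,d2,p2=cam("scene"); P=xyz(d2,p2)
for r in objs(P,zmax=.16,hi=(.9,.45)): print(*r[1:])
save("fin",cv2.resize(im2[110:310,130:430],(780,520),interpolation=cv2.INTER_CUBIC))
```

```text
446 -319 97 80 86.0 82.7
494 -18 92 59 -14.4 101.4
708 -293 47 36 -50.3 101.0
609 -197 92 60 23.6 29.6
820 -200 133 84 26.5 41.8
763 -10 98 23 -75.9 23.9
669 414 107 39 4.4 44.8
```

View pics/fin.png

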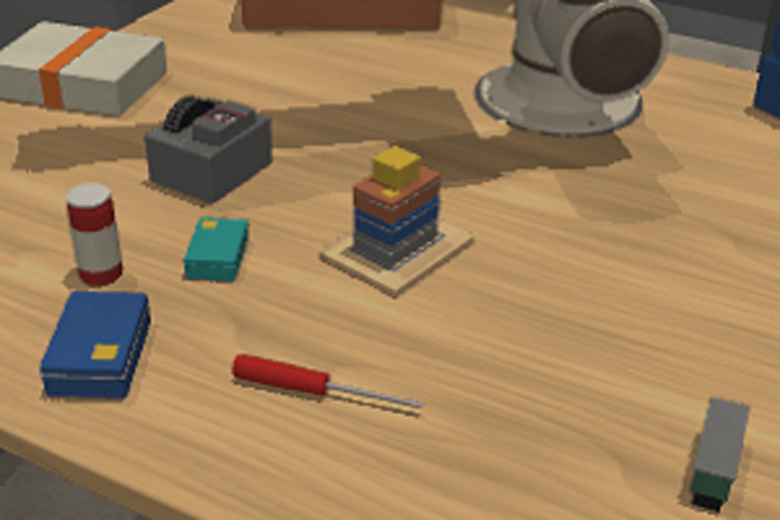

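Run:
```python
from h import *
im,d,p=cam("scene"); r=objs(xyz(d,p),zmin=.12,zmax=.145); print(r)
if any(abs(a[1]-494)<9 and abs(a[2]+18)<9 for a in r): print(workorder.job_done())
```

```text
[((np.int64(282), np.int64(171)), 493, -20, 42, 41, 74.6, np.float64(131.2))]
the job is handed in; nothing more can be done
None
```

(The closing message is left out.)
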